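Change the batteries of an inspection lamp in the bench vise

TASK

Change the batteries of the inspection lamp in the grey tray. Set it upright in the vise, centred between the jaws, and crank the jaw firmly onto it, and only then load it: lay every dead cell still in it in the cardboard box and put the two fresh cells from the tray into its bays, each with its flat end against the coil spring and lying fully home. When both are in, open the vise, lay the loaded lamp back in the tray, open side up, and disturb nothing else on the bench.

Things in the scene. Friction and masses are not known exactly. Their poses are not given: they have to be found in the camera images.
- lamp: inspection lamp, loose, 280 g, cover off: black grip 152 x 44 mm (x -80 to 72) open on top, two battery bays in line along x; aluminium lens head (cylinder 44 across) at x 72 to 100. Origin on the underside, mid-width, below the web between the bays; x to the lens head, z up. Grip it across the web (x -8 to 8, 44 mm wide, top 41 mm). Each bay starts empty or with a dead cell, one or two in all
- bay_tail (a point): centre of a cell at home in the tail bay: lamp frame (-33, 0, 39) mm, axes as the lamp's. Bay floor 26 mm above the lamp's underside; side walls (y 14 to 22 mm on either side) reach 32 mm; cross walls at x -80 to -66 and -8 to 8 (the web) reach 41 mm. Coil spring at its -x end, plate contact at +x. A cell can be gripped across its sides and lifted straight out
- bay_head (a point): centre of a cell at home in the head bay: lamp frame (41, 0, 39) mm; built as the tail bay, between the web (x to 8) and the head wall (x 66 to 72 mm), spring at its -x end. In either bay the spring's 16 mm end disc stands free 44 mm from the plate contact, 14 mm off the wall behind it, at cell-axis height; it yields 12 mm at 0.5 N per mm. A cell (50 mm) at home presses it by 6 mm
- contact_tail (a point): plate contact of the tail bay, where the nub of a cell at home touches: lamp frame (-8, 0, 39) mm
- contact_head (a point): plate contact of the head bay, where the nub of a cell at home touches: lamp frame (66, 0, 39) mm
- vise: bench vise, fixed, grey. Origin at bench height below the middle of the clamping place. Jaws 80 mm wide (x) close along y: fixed jaw's face at y -22 mm (32 mm thick), moving jaw on the +y side. Bed 75 mm above the bench, y -55 to 105 mm; jaws stand 22 mm above it. Then the crank; screw axis along y, 64 mm above the bench. The lamp lies along the vise's x, either way round
- vise_bed (a point): on top of the bed, in the middle of the clamping place: the lamp's origin comes here when it is clamped centred; vise frame (0, 0, 75) mm
- jaw_pad: cork facing of the moving jaw; origin at the lower edge of its face (which looks to the vise's -y), at bed height. In the vise frame the face is at y = 42 mm minus 1.59 mm per rad of crank; it touches the lamp at 22 mm (crank 12.6 rad), then gives at 4 N per mm: go on to near the end stop for a firm grip (about 16 N)
- crank (a joint): crank angle, rad: 0 open (knob straight up) to 15.08, the end stop, 4 mm of jaw travel past touching the lamp. Grows and closes the jaw clockwise seen from the crank's end (+y of the vise): from the top the knob goes to the vise's -x, then down. At q the knob is at vise x = -40 sin q, z = 64 + 40 cos q mm. 10 mm of jaw travel per turn; stays where left; about 2.5 N at the knob
- crank_centre (a point): on the screw axis, in the plane of the middle of the knob: vise frame (0, 152, 64) mm. The knob runs in a circle of 40 mm radius about it in the vise's x-z plane
- knob_grip (a point): middle of the crank's knob, a black round handle of 16 mm diameter, 42 mm long, lying along the vise's y, free to spin on its pin; the crank arm is 21 to 29 mm from this point on the vise's side (-y)
- tray: shallow grey job tray, fixed, in which the lamp and the fresh cells lie: 280 mm (x) by 300 mm (y), floor 3 mm above the bench, lip (3 mm thick) to 10 mm; origin below its middle. At the start the lamp lies on its +y half, the cells on its -y half
- lamp_nose (a point): middle of the lamp's lens: lamp frame (100, 0, 22) mm
- lamp_tail (a point): middle of the lamp's tail end face: lamp frame (-80, 0, 22) mm
- box: open cardboard box for dead cells, fixed, 120 mm (x) by 160 mm (y) outside, 40 mm high, walls and floor 3 mm; origin under its centre
- fresh1: a fresh C cell lying in the tray: cylinder of 26 mm diameter, 50 mm long over all, 66 g; origin in its centre (13 mm above what it lies on), x along its axis to the nub (plus) end, which has a copper-coloured band; rolls if pushed
- fresh1_nub (a point): tip of that cell's nub (7 mm diameter, stands 2 mm out), 25 mm from its centre along its x
- fresh2: a fresh C cell lying in the tray: cylinder of 26 mm diameter, 50 mm long over all, 66 g; origin in its centre (13 mm above what it lies on), x along its axis to the nub (plus) end, which has a copper-coloured band; rolls if pushed
- fresh2_nub (a point): tip of that cell's nub (7 mm diameter, stands 2 mm out), 25 mm from its centre along its x
- dead1: a dead C cell, at the start in one of the lamp's bays or absent; size, look and axes as the fresh ones
- dead2: a dead C cell, at the start in one of the lamp's bays or absent; size, look and axes as the fresh ones
- bottle: small clear bottle of lens cleaner, 42 mm across, 95 mm tall, loose, to be left alone; origin under its centre
- case: blue spectacle case, 62 x 155 x 38 mm, loose, to be left alone; origin under its centre
- driver: small screwdriver of 130 mm lying on the bench, loose, to be left alone; origin under its middle

How it is judged (in metres and radians):
On the way, in this order (a step that is already met when the one before it is completed fails the run):
1. the lamp stands between the jaws and is clamped, no fresh cell in it yet (contact force between jaw_pad and lamp above 5 N and distance between lamp and vise_bed below 0.02 m and angle between the x axis of lamp and the x axis of vise, either way round below 0.08 rad and angle between lamp's own z axis and vertical below 0.08 rad and distance between each of fresh1, fresh2 and lamp above 0.12 m), for 0.2 s.
2. both fresh cells are home in the bays while the lamp is clamped (contact force between jaw_pad and lamp above 5 N and distance between lamp and vise_bed below 0.02 m and angle between the x axis of lamp and the x axis of vise, either way round below 0.08 rad and angle between lamp's own z axis and vertical below 0.08 rad and (((distance between fresh1 and bay_tail below 0.005 m and distance between fresh1_nub and contact_tail below 0.006 m) and (distance between fresh2 and bay_head below 0.005 m and distance between fresh2_nub and contact_head below 0.006 m)) or ((distance between fresh1 and bay_head below 0.005 m and distance between fresh1_nub and contact_head below 0.006 m) and (distance between fresh2 and bay_tail below 0.005 m and distance between fresh2_nub and contact_tail below 0.006 m)))), for 0.2 s.
At the end, for the whole second after the job is handed in: The lamp rests level on the tray's floor, its nose and tail inside the tray's rim; a fresh cell in each bay, centre within 5 mm of home, nub within 6 mm of the plate contact; every dead cell lies at rest in the box; the vise is open (crank below 12 rad) ((((distance between fresh1 and bay_tail below 0.005 m and distance between fresh1_nub and contact_tail below 0.006 m) and (distance between fresh2 and bay_head below 0.005 m and distance between fresh2_nub and contact_head below 0.006 m)) or ((distance between fresh1 and bay_head below 0.005 m and distance between fresh1_nub and contact_head below 0.006 m) and (distance between fresh2 and bay_tail below 0.005 m and distance between fresh2_nub and contact_tail below 0.006 m))) and x of dead1 in the frame of box between -0.06 and 0.06 m and y of dead1 in the frame of box between -0.08 and 0.08 m and height (world z) of dead1 between 0.008 and 0.045 m and linear speed of each of dead1, dead2 below 0.03 m/s and x of dead2 in the frame of box between -0.06 and 0.06 m and y of dead2 in the frame of box between -0.08 and 0.08 m and height (world z) of dead2 between 0.008 and 0.045 m and height (world z) of lamp below 0.012 m and angle between lamp's own z axis and vertical below 0.08 rad and linear speed of lamp below 0.02 m/s and value of joint crank below 12 rad and x of lamp_nose in the frame of tray between -0.14 and 0.14 m and y of lamp_nose in the frame of tray between -0.15 and 0.15 m and x of lamp_tail in the frame of tray between -0.14 and 0.14 m and y of lamp_tail in the frame of tray between -0.15 and 0.15 m); the robot touches nothing.
It fails at once if bottle is disturbed (moved more than 30 mm) (distance of bottle from where it was at the start of the episode above 0.03 m).
It fails at once if case is disturbed (moved more than 30 mm) (distance of case from where it was at the start of the episode above 0.03 m).
It fails at once if driver is disturbed (moved more than 30 mm) (distance of driver from where it was at the start of the episode above 0.03 m).
Of dead1, dead2 only 1 to 2 are there at a start; the rules pass over those that are not, and their reading is None.
At some moment in a run one of lamp may be knocked a few centimetres aside while the robot is not near it.
It also fails if it takes over 192 s, if anything falls off the work surface, if the arm or the gripper's body presses on something with over 40 N, if the wrist force passes 120 N, or if a joint passes its speed limit or range.

ROBOT

A 6-joint arm with a two-finger parallel gripper is mounted at the origin on the work surface. World frame = base frame: x ahead of the robot, y to its left, z up, the work surface at z = 0. Lengths are in m, angles in degrees, forces in N, time in s.
With the tool pointing down it reaches from about 0.25 to 0.725 m from the base axis. Payload 9.7 kg.
Tool frame: the origin (TCP) lies at the very end of the fingers, on their centre line; the grasp point (between the pads) lies 19 mm behind it (bot.grip_depth is the distance from the TCP to the grasp point, in m); z points along the fingers, y is the direction in which the jaws open and shut (so a half turn about z gives the same grasp; the last joint's range is limited). The gripper opens to 85 mm and grips with 20 to 120 N. Pads are 22 mm wide; open, the fingers measure 114 mm over their backs; the gripper's body (76 mm by 85 mm) begins 54 mm behind the grasp point. The pads swing forward as they close: fully open they stand 13 mm farther back than shut.
Start: joints at [-65.833, 4.979, 10.078, 95.1, 0, 90], TCP at [0.225, -0.502, 0.231] pointing down, gripper open.
Joint ranges: [-179.16, 179.16], [-48.56, 103.87], [-65.8, 70.77], [-126.05, 130.52], [-82.76, 87.17], [-180, 180]. Speed limits (degrees/s): [127.2, 127.2, 147.25, 180, 180, 180].

INTERFACE

Orientations are given as [roll, pitch, yaw] about the fixed x, y, z axes, in that order (R = Rz(yaw) Ry(pitch) Rx(roll)).
In Python, from workcell import telemetry, optics, order, bot gives the robot as it stands. The module is installed in compiled form; this text tells all that it offers.
- The arm moves only by the shell command python3 -m inch 'ROWS' [FORCE]. ROWS is JSON, a list of rows, each a list of 7 numbers: the shift along the tool's x, y, z in m, then the turn, a rotation vector about the tool's x, y, z in rad, then the closure, from 0 (fully open) to 1 (shut). In form: [[tx, ty, tz, rx, ry, rz, grip], ...]. A call has 1 to 12 rows; each row is the pose to reach, as a shift and turn from the pose commanded when the call began, along the tool's axes at that moment; what a row does not reach only later rows make up. A row lasts 1/12 s, in which the tool goes at most 41.7 mm and 7.16 degrees, less where a joint would pass 70% of its speed; a pose out of reach is approached as far as the arm can. A call with a gripper value outside its range is refused whole. The fingers move at their own pace and stop on an object; FORCE is the grip in N (left out, the last holds). Time passes only in rows, so rows that repeat a pose let the fingers close. It gives the time, the measured TCP pose, the force and the opening at its end, in the units of the state.
- telemetry.get_obs(): the state, without advancing time (a new reading comes with each control period).
- optics.camera(name): name is "scene" or "top"; returns (picture, depth): 480x640x3 uint8, red, green, blue; 480x640 float32, m along the optical axis (not along the pixel's ray), 0 where there is no reading.
- optics.camera_info(name): a dict with "camera_matrix" (3x3 intrinsics, pixels), "xyz" and "attitude" of the camera in the world. Camera axes: x right, y down, z forward; pixel columns grow to the right and rows downward; lengths in m; the calibration is good to about 2 mm. A picture is of the moment at which its call begins. camera_info takes no time and is no camera call.
- order.job_done(): hands the job in, once; it reports no verdict.
The state is a dict: "time": time; "q": joint angles; "qd": joint speeds; "joint_efforts": joint torques, N m; "ee_pos": TCP position; "tcp_rot": TCP orientation; "wrist_force": force on the tool from outside, world axes, zero at the start; "torque": the same for the moment, N m; "opening": finger opening in m.
Only numpy, scipy, OpenCV 4.12 (cv2) and the standard library are available. Lean on these libraries where they do the work, as an engineer would, in place of code of your own. Each camera call takes 0.05 s, during which the arm holds its last target. There are 200 camera calls.

## Working session

There is one attempt and no reset: what is moved stays moved. The work goes in short steps, Python scripts to look and compute and a shell command to move; the robot and the scene stay as the last step left them, time stands still between calls to the robot, and variables do not carry over. Pictures are saved under pics/ and viewed, about 12 in all and at most 16, crops included, and the job is handed in when it is done.

```bash
mkdir -p pics; cat > h.py <<'E'
import numpy as np, cv2
from scipy.spatial.transform import Rotation as R
from workcell import telemetry, optics, order, bot
def cam(n):
    p,d=optics.camera(n); i=optics.camera_info(n); return p,d,np.array(i["camera_matrix"]),np.array(i["xyz"]),i["attitude"]
def rot(a):
    a=np.array(a,float)
    return a if a.shape==(3,3) else R.from_euler('xyz',a,degrees=True).as_matrix()
def cloud(n):
    p,d,K,t,a=cam(n); v,u=np.mgrid[:480,:640]
    P=np.stack([(u-K[0,2])*d/K[0,0],(v-K[1,2])*d/K[1,1],d],-1)@rot(a).T+t
    P[d==0]=np.nan
    return p,P
def save(n,p,box=None,s=1):
    if box: p=p[box[1]:box[3],box[0]:box[2]]
    cv2.imwrite('pics/'+n,cv2.resize(p[:,:,::-1],None,fx=s,fy=s,interpolation=cv2.INTER_CUBIC))
E
python3 - <<'E'
from h import *
for n in("top","scene"):
    print(optics.camera_info(n)); p,P=cloud(n); save(n+'0.png',p,s=1.25); np.savez(n+'0.npz',p=p,P=P)
print(telemetry.get_obs())
E
```

```text
{'camera_matrix': array([[557.02605838,   0.        , 316.19271915],
       [  0.        , 557.02605838, 238.13738888],
       [  0.        ,   0.        ,   1.        ]]), 'xyz': array([0.44992755, 0.02582442, 1.22471042]), 'attitude': array([-175.85485252,   -1.73296619,  -88.34520303])}
{'camera_matrix': array([[621.03952894,   0.        , 322.59210914],
       [  0.        , 621.03952894, 245.58628848],
       [  0.        ,   0.        ,   1.        ]]), 'xyz': array([ 0.89881397, -0.42992297,  1.02064636]), 'attitude': array([-147.67082974,   -0.66960416,   39.56345513])}
{'time': 0.1, 'q': array([-6.58347001e+01,  5.00905859e+00,  1.00385102e+01,  9.50994474e+01,
       -1.61514550e-04,  9.00002350e+01]), 'qd': array([-0.00159038,  0.02652503,  0.11450447, -0.026393  ,  0.0245586 ,
       -0.02447721]), 'joint_efforts': array([ 1.09679757e-03, -5.21562552e+01,  4.65651727e+01,  1.60202041e-02,
       -1.31734478e-05, -5.48341959e-06]), 'ee_pos': array([ 0.22506855, -0.50161447,  0.23063898]), 'tcp_rot': array([-1.79930004e+02,  1.61801572e-04,  2.41650651e+01]), 'wrist_force': array([ 0.17778014, -0.21262779,  0.49884197]), 'torque': array([-0.04431071, -0.0020971 , -0.06904925]), 'opening': 0.08571642390616425}
```

View pics/top0.png

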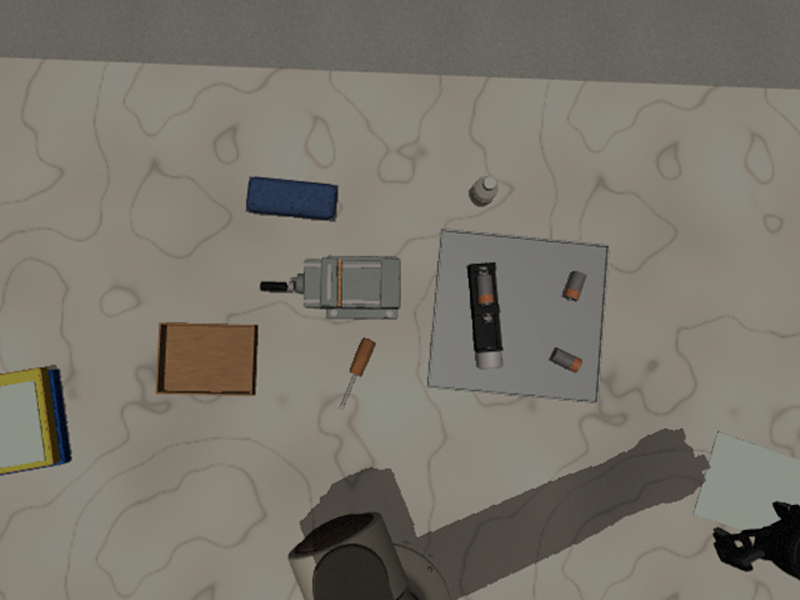

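View pics/scene0.png

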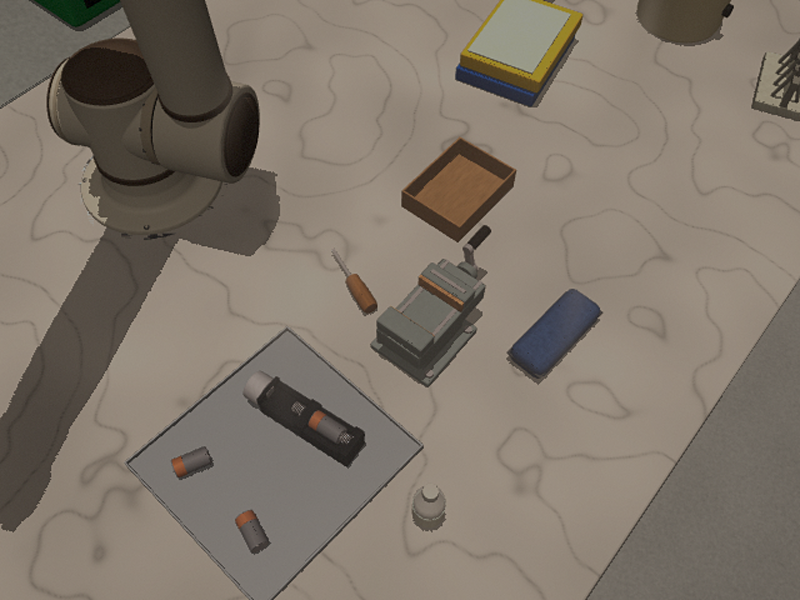

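Top view: lamp is tail-up at (485,315), dead cell in its tail bay, head bay empty. Fresh cells are at (575,286) and (565,360), the vise at (350,287) with its knob at (273,287), and the box at (207,358). I'll enlarge.

```bash
python3 - <<'E'
from h import *
d=np.load('top0.npz'); p=d['p']
p=np.clip(p.astype(float)*1.6,0,255).astype(np.uint8)
save('c1.png',p,(340,180,490,325),4.1) ; save('c2.png',p,(200,190,330,265),6)
E
```

```text
(no output)
```

View pics/c1.png

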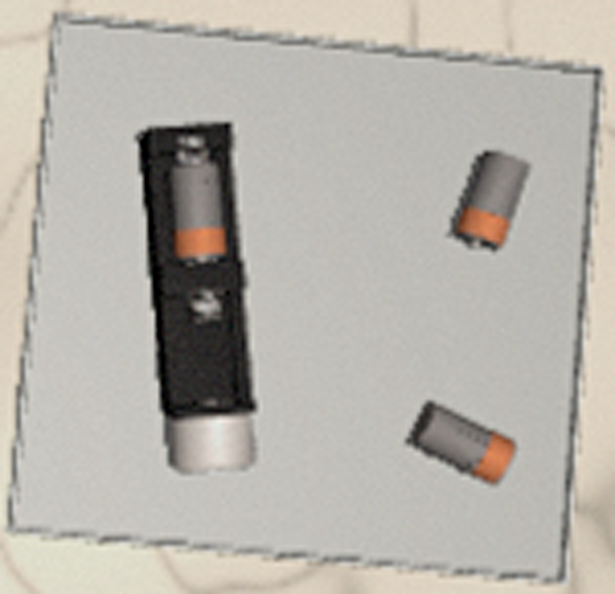

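View pics/c2.png

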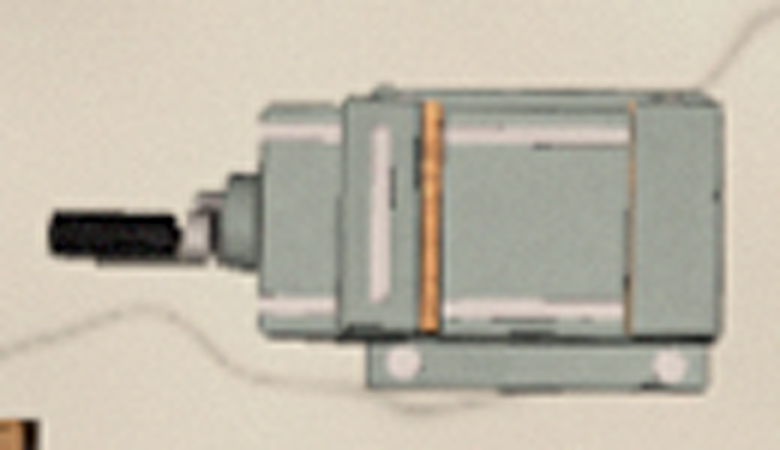

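Lamp's tail wall is at crop (186,129) and its head wall at (211,411). Both cells have orange bands: fresh A's nub points down at (480,240), fresh B's points right at (510,460). The vise has its fixed jaw on the right (632–722) and knob on the left. Now the fits.

```bash
cat >> h.py <<'E'
def pix(n,u,v,z):
    i=optics.camera_info(n); K=np.array(i["camera_matrix"]); t=np.array(i["xyz"])
    r=rot(i["attitude"])@np.linalg.inv(K)@[u,v,1]; return t+r*(z-t[2])/r[2]
def rect(P,m):
    q=P[m][:,:2].astype(np.float32)*1000; q=q[~np.isnan(q[:,0])]
    c,s,a=cv2.minAreaRect(q); return np.round(c,1),np.round(s,1),round(a,1),len(q)
E
python3 - <<'E'
from h import *
d=np.load('top0.npz'); P=d['P'];p=d['p']; v,u=np.mgrid[:480,:640]; z=P[...,2]
def box(x0,y0,x1,y1): return (u>=x0)&(u<x1)&(v>=y0)&(v<y1)
C=lambda a,b,zz,o=(340,180),s=4.1: np.round(pix("top",a/s+o[0],b/s+o[1],zz)*1000,1)[:2]
print('floor z',np.nanmedian(z[box(425,260,440,275)]), 'bench',np.nanmedian(z[box(330,280,340,300)]))
L=box(368,205,408,300); print('lamp',rect(P,L&(z>.02)), rect(P,L&(z>.036)))
print('tailwall',C(140,133,.044),C(232,123,.044),'headend',C(165,412,.044),C(255,408,.044))
for n,b in(('A',box(445,212,475,245)),('B',box(435,275,470,302))): print(n,rect(P,b&(z>.01)),rect(P,b&(z>.02)),np.nanmax(z[b]))
print('A ends',C(507,152,.016),C(484,240,.016),'Aband',C(484,230,.016),'B',C(425,422,.016),C(505,465,.016))
V=box(200,190,330,265); 
print('fixed',rect(P,V&(u>303)&(z>.09)),'mov',rect(P,V&(u<280)&(u>255)&(z>.088)&(z<.105)),'knob',rect(P,V&(u<231)&(z>.09)),np.nanmax(z[V&(u<231)]))
D=lambda a,b,zz: C(a,b,zz,(200,190),6)
print('fixed corners',D(632,97,.097),D(722,97,.097),D(722,337,.097),D(632,337,.097),'cork face',D(441,101,.097),D(439,333,.097),'knob',D(50,234,.104),D(180,234,.104))
E=lambda a,b,zz: C(a,b,zz,(0,0),1.25)
print('box',E(160,324,.04),E(257,324,.04),E(255,394,.04),E(158,392,.04)); 
print('tray',C(57,15,.01),C(600,70,.01),C(563,580,.01),C(10,530,.01))
for n,b in (('case',box(195,140,272,178)),('bottle',box(375,140,400,165)),('driver',box(270,268,302,328))): print(n,rect(P,b&(z>.012)),np.nanmax(z[b]))
E
```

```text
floor z 0.0042692144703659896 bench 0.001045724521863578
lamp (array([ 511.2, -165. ]), array([180.7,  45.4]), 6.0, 1801) (array([ 511.1, -164.7]), array([180.7,  44.2]), 6.1, 1184)
tailwall [ 595.5 -129.8] [ 602.3 -178. ] headend [ 450.7 -145.9] [ 454.1 -192.7]
A (array([ 572.8, -323.9]), array([68.4, 60. ]), 0.7, 286) (array([ 568.6, -321.7]), array([25.9, 50.7]), 71.0, 258) 0.036016525782765596
B (array([ 437.3, -302.6]), array([44.3, 60.4]), 7.5, 286) (array([ 438.9, -308.2]), array([48.6, 24.6]), 66.9, 256) 0.037284067256236675
A ends [ 595.1 -331.3] [ 547.4 -319.4] Aband [ 552.7 -319.3] B [ 449.4 -288.8] [ 427.9 -331.9]
fixed (array([556.5,   2.2]), array([79.7, 30.8]), 1.7, 622) mov (array([554.2,  98.7]), array([78.1, 32.7]), 1.9, 655) knob (array([544. , 190.4]), array([42.3, 14.8]), 88.1, 162) 0.11687042603984654
fixed corners [597.3  18.1] [598.3 -12.5] [516.6 -14.8] [515.6  15.6] cork face [593.8  82.8] [515.   80.7] knob [543.8 211.5] [545.2 168.1]
box [480.  387.5] [484.9 225.1] [367.4 223.3] [366.3 384.8]
tray [662.1 -88.1] [ 642.1 -383.4] [ 367.7 -365.3] [386.1 -69.8]
case (array([706. , 177.1]), array([156.5,  63.6]), 86.2, 2095) 0.047543154064014104
bottle (array([ 725.3, -154.9]), array([42.3, 38.6]), 53.6, 395) 0.10062493356869684
driver (array([404.4,  57.2]), array([ 25.4, 128.5]), 69.3, 426) 0.03297701109543483
```

```bash
cat > g.py <<'E'
# row to reach a tool-down pose: python3 g.py x y z(mm) yaw(deg) [more poses, 4 numbers each, from same start]
import sys
from h import *
o=telemetry.get_obs(); p=np.array(o["ee_pos"]); M=rot(o["tcp_rot"])
print('t %.2f'%o["time"],'tcp',np.round(p*1000,1),np.round(o["tcp_rot"],1),'F',np.round(o["wrist_force"],1),'open %.1f'%(o["opening"]*1000),'q',np.round(o["q"],0))
a=list(map(float,sys.argv[1:]))
for k in range(0,len(a),4):
    t=M.T@(np.array(a[k:k+3])/1000-p); r=R.from_matrix(M.T@R.from_euler('xyz',[180,0,a[k+3]],degrees=True).as_matrix()).as_rotvec()
    print(a[k:k+4],np.round(t,4).tolist(),np.round(r,3).tolist())
E
python3 g.py 520.5 -163.5 120 6
python3 - <<'E'
from h import *
d=np.load('scene0.npz'); P=d['P']; p=d['p'].astype(int); v,u=np.mgrid[:480,:640]; z=P[...,2]
m=(u>365)&(u<400)&(v>170)&(v<205)&(z>.09); print('knob',rect(P,m),np.nanmax(z[m]), np.nanmedian(z[m]))
d=np.load('top0.npz');p=d['p'].astype(int);P=d['P']
for n,(x0,y0,x1,y1) in dict(A=(445,212,475,245),B=(435,275,470,302)).items():
    s=(slice(y0,y1),slice(x0,x1)); m=(P[s][...,2]>.017); o=m&(p[s][...,0]-p[s][...,2]>50)
    f=lambda k: pix("top",x0+np.nonzero(k)[1].mean(),y0+np.nonzero(k)[0].mean(),.022)*1000
    c,b=f(m),f(o); print(n,c[:2],b[:2],np.degrees(np.arctan2(*(b-c)[1::-1])),m.sum(),o.sum())
E
```

```text
t 0.10 tcp [ 225.1 -501.6  230.6] [-179.9    0.    24.2] F [ 0.2 -0.2  0.5] open 85.7 q [-66.   5.  10.  95.  -0.  90.]
[520.5, -163.5, 120.0, 6.0] [0.408, -0.1874, 0.1109] [-0.001, 0.0, 0.317]
knob (array([545.2, 184.7]), array([17. , 55.7]), 1.8, 247) 0.11612941988644587 0.1091865820288267
A [ 569.00716372 -321.639664  ] [ 555.73943758 -317.13504421] 161.2467719581045 270 61
B [ 438.48757222 -308.75968839] [ 432.21544714 -323.94441942] -112.44330442854084 269 60
```

```bash
python3 -m inch '[[0.408,-0.1874,0.0709,0,0,0.317,0],[0.408,-0.1874,0.0709,0,0,0.317,0],[0.408,-0.1874,0.0709,0,0,0.317,0],[0.408,-0.1874,0.0709,0,0,0.317,0],[0.408,-0.1874,0.0709,0,0,0.317,0],[0.408,-0.1874,0.0709,0,0,0.317,0],[0.408,-0.1874,0.0709,0,0,0.317,0],[0.408,-0.1874,0.1109,0,0,0.317,0],[0.408,-0.1874,0.1109,0,0,0.317,0],[0.408,-0.1874,0.1109,0,0,0.317,0],[0.408,-0.1874,0.1109,0,0,0.317,0],[0.408,-0.1874,0.1109,0,0,0.317,0]]'
python3 -m inch '[[0,0,0,0,0,0,0],[0,0,0,0,0,0,0],[0,0,0,0,0,0,0],[0,0,0,0,0,0,0]]'
python3 g.py 520.5 -163.5 27 6
python3 - <<'E'
from h import *
p,P=cloud("scene"); save('s1.png',p,(120,180,420,400),2.6)
E
```

```text
time: 1.1
ee_pos: [0.5221, -0.1598, 0.1173]
tcp_rot: [-179.9, 0.1, 6.2]
wrist_force: [0.1, 0.7, 0.5]
opening: 0.0852
time: 1.43
ee_pos: [0.5203, -0.165, 0.1212]
tcp_rot: [180.0, -0.0, 5.9]
wrist_force: [0.6, -0.6, -0.7]
opening: 0.0853
t 1.43 tcp [ 520.3 -165.   121.2] [180.   -0.    5.9] F [ 0.6 -0.6 -0.7] open 85.3 q [-18.   4.  -4.  83.  -0. 156.]
[520.5, -163.5, 27.0, 6.0] [0.0003, -0.0015, 0.0942] [0.001, -0.001, -0.002]
```

View pics/s1.png

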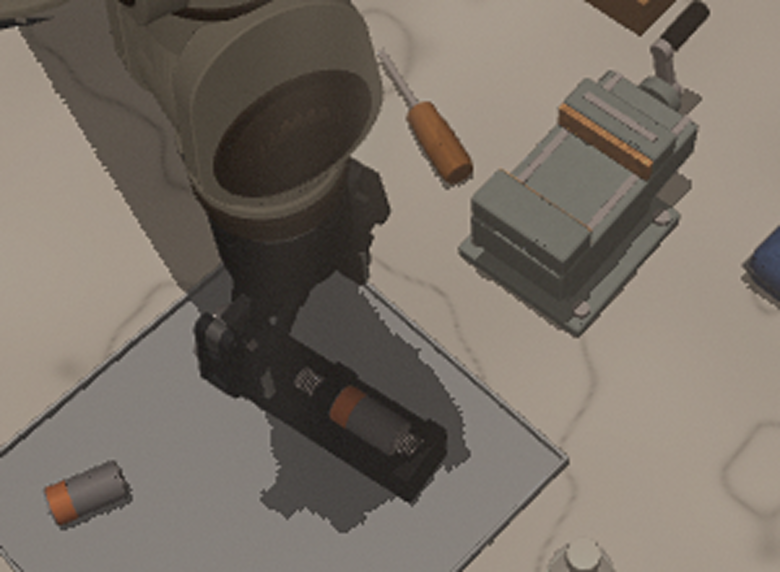

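Lamp hasn't moved, gripper is over its web. Joint 6 sits at 156° and would overrun at the vise, so I turn the tool half round before descending.

```bash
for i in 1; do python3 -m inch '[[0,0,0,0,0,-0.7,0],[0,0,0,0,0,-0.7,0],[0,0,0,0,0,-0.7,0],[0,0,0,0,0,-0.7,0],[0,0,0,0,0,-0.7,0],[0,0,0,0,0,-0.7,0],[0,0,0,0,0,-1.571,0],[0,0,0,0,0,-1.571,0],[0,0,0,0,0,-1.571,0],[0,0,0,0,0,-1.571,0],[0,0,0,0,0,-1.571,0],[0,0,0,0,0,-1.571,0]]' >/dev/null; done
python3 -m inch '[[0,0,0,0,0,-0.7,0],[0,0,0,0,0,-0.7,0],[0,0,0,0,0,-0.7,0],[0,0,0,0,0,-0.7,0],[0,0,0,0,0,-0.7,0],[0,0,0,0,0,-0.7,0],[0,0,0,0,0,-1.571,0],[0,0,0,0,0,-1.571,0],[0,0,0,0,0,-1.571,0],[0,0,0,0,0,-1.571,0],[0,0,0,0,0,-1.571,0],[0,0,0,0,0,-1.571,0]]' >/dev/null
python3 -m inch '[[0,0,0,0,0,0,0],[0,0,0,0,0,0,0],[0,0,0,0,0,0,0]]' >/dev/null; python3 g.py 520.5 -163.5 27 186
```

```text
t 3.73 tcp [ 520.5 -164.3  120.7] [-180.     0.   171.9] F [0.1 1.  0.1] open 85.2 q [-18.   4.  -4.  83.  -0.  -9.]
[520.5, -163.5, 27.0, 186.0] [0.0002, 0.0008, 0.0937] [-0.0, 0.001, -0.247]
```

```bash
python3 -m inch '[[0.0002,0.0008,0,0,0,-0.247,0],[0.0002,0.0008,0.02,0,0,-0.247,0],[0.0002,0.0008,0.05,0,0,-0.247,0],[0.0002,0.0008,0.07,0,0,-0.247,0],[0.0002,0.0008,0.085,0,0,-0.247,0],[0.0002,0.0008,0.0937,0,0,-0.247,0],[0.0002,0.0008,0.0937,0,0,-0.247,0],[0.0002,0.0008,0.0937,0,0,-0.247,0],[0.0002,0.0008,0.0937,0,0,-0.247,0.3],[0.0002,0.0008,0.0937,0,0,-0.247,1],[0.0002,0.0008,0.0937,0,0,-0.247,1],[0.0002,0.0008,0.0937,0,0,-0.247,1]]' 60
python3 -m inch '[[0,0,0,0,0,0,1],[0,0,0,0,0,0,1],[0,0,0,0,0,0,1],[0,0,0,0,0,0,1],[0,0,-0.02,0,0,0,1],[0,0,-0.05,0,0,0,1],[0,0,-0.08,0,0,0,1],[0,0,-0.11,0,0,0,1],[0,0,-0.12,0,0,0,1],[0,0,-0.12,0,0,0,1],[0,0,-0.12,0,0,0,1],[0,0,-0.12,0,0,0,1]]'
python3 g.py 555.5 41.6 150 181.8
```

```text
time: 4.73
ee_pos: [0.5212, -0.163, 0.0279]
tcp_rot: [-180.0, 0.1, -173.7]
wrist_force: [1.3, -0.4, -3.1]
opening: 0.0424
time: 5.73
ee_pos: [0.5198, -0.1627, 0.1443]
tcp_rot: [179.9, -0.2, -173.7]
wrist_force: [-0.8, 0.0, -3.7]
opening: 0.0421
t 5.73 tcp [ 519.8 -162.7  144.3] [ 179.9   -0.2 -173.7] F [-0.8  0.  -3.7] open 42.1 q [-17.   4.  -1.  86.  -0. -24.]
[555.5, 41.6, 150.0, 181.8] [-0.0579, 0.1992, -0.0057] [0.001, -0.003, 0.079]
```

```bash
python3 -m inch '[[-0.0579,0.1992,-0.0057,0,0,0.079,1],[-0.0579,0.1992,-0.0057,0,0,0.079,1],[-0.0579,0.1992,-0.0057,0,0,0.079,1],[-0.0579,0.1992,-0.0057,0,0,0.079,1],[-0.0579,0.1992,-0.0057,0,0,0.079,1],[-0.0579,0.1992,-0.0057,0,0,0.079,1],[-0.0579,0.1992,-0.0057,0,0,0.079,1],[-0.0579,0.1992,-0.0057,0,0,0.079,1],[-0.0579,0.1992,-0.0057,0,0,0.079,1],[-0.0579,0.1992,-0.0057,0,0,0.079,1]]' >/dev/null
python3 -m inch '[[0,0,0,0,0,0,1],[0,0,0,0,0,0,1],[0,0,0,0,0,0,1],[0,0,0,0,0,0,1]]' >/dev/null; python3 g.py 555.5 41.6 115 181.8
python3 - <<'E'
from h import *
p,P=cloud("scene"); save('s2.png',p,(250,140,450,320),3)
E
```

```text
t 6.90 tcp [556.3  41.  152.5] [ 180.     0.  -178.2] F [-0.7 -0.5 -3.7] open 42.1 q [ 4.  5.  2. 86.  0.  2.]
[555.5, 41.6, 115.0, 181.8] [0.0008, 0.0006, 0.0375] [0.0, 0.0, -0.001]
```

View pics/s2.png

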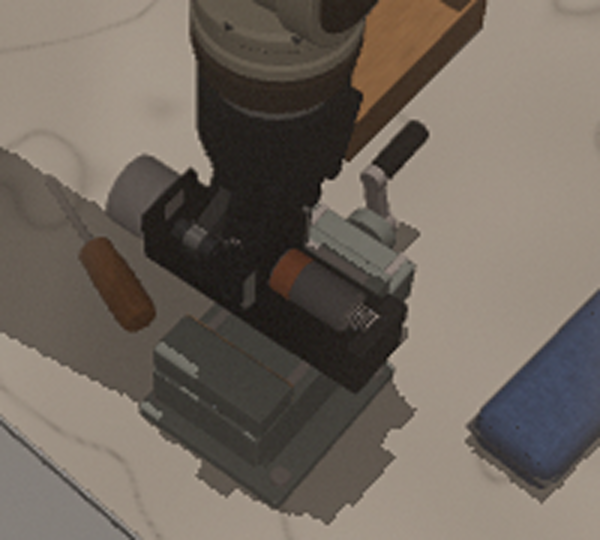

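Lamp is held level over the vise, head toward the robot, dead cell at crop (320,285), and the lamp lies along the jaws. Lowering now.

```bash
python3 -m inch '[[0.0008,0,0.015,0,0,0,1],[0.0008,0,0.03,0,0,0,1],[0.0008,0,0.04,0,0,0,1],[0.0008,0,0.045,0,0,0,1],[0.0008,0,0.048,0,0,0,1],[0.0008,0,0.05,0,0,0,1],[0.0008,0,0.05,0,0,0,1],[0.0008,0,0.05,0,0,0,1]]'
python3 -m inch '[[0,0,0.001,0,0,0,1],[0,0,0.002,0,0,0,1],[0,0,0.0025,0,0,0,1],[0,0,0.0025,0,0,0,1]]'; python3 g.py
```

```text
time: 7.62
ee_pos: [0.5586, 0.043, 0.1162]
tcp_rot: [179.8, 1.0, -178.2]
wrist_force: [-26.2, 9.7, 82.9]
opening: 0.0427
time: 7.95
ee_pos: [0.56, 0.0429, 0.115]
tcp_rot: [179.9, 1.2, -178.2]
wrist_force: [-24.4, 8.8, 87.0]
opening: 0.0421
t 7.95 tcp [560.   42.9 115. ] [ 179.9    1.2 -178.2] F [-24.4   8.8  87. ] open 42.1 q [ 4.  5. -3. 81.  0.  3.]
```

```bash
python3 -m inch '[[0,0,-0.01,0,0,0,1],[0,0,-0.03,0,0,0,1],[0,0,-0.045,0,0,0,1],[0,0,-0.0525,0,0,0,1],[0,0,-0.0525,0,0,0,1],[0,0,-0.0525,0,0,0,1],[0,0,-0.0525,0,0,0,1]]' >/dev/null;  python3 g.py
python3 - <<'E'
from h import *
p,P=cloud("scene"); save('s3.png',p,(260,160,420,300),4)
p,P=cloud("top"); np.savez('t1.npz',p=p,P=P)
save('t3.png',np.clip(p*1.5,0,255).astype(np.uint8),(220,170,350,290),5)
E
```

```text
t 8.53 tcp [555.   41.3 151. ] [-1.800e+02 -1.000e-01 -1.782e+02] F [-0.6 -0.4 -4.5] open 42.4 q [ 4.  5.  1. 86.  0.  2.]
```

View pics/s3.png

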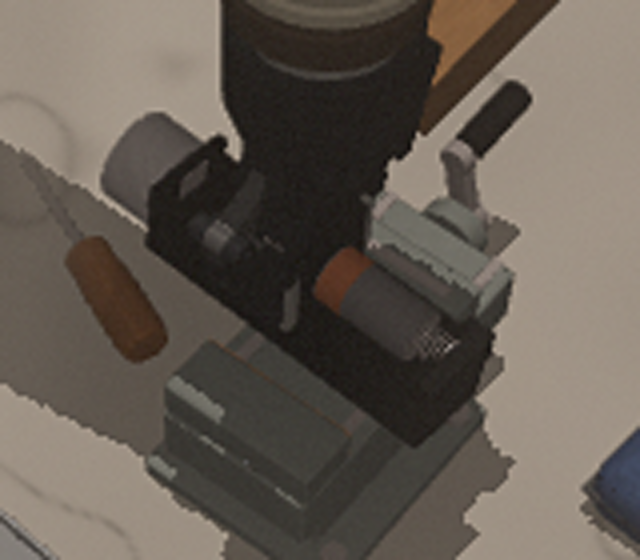

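View pics/t3.png

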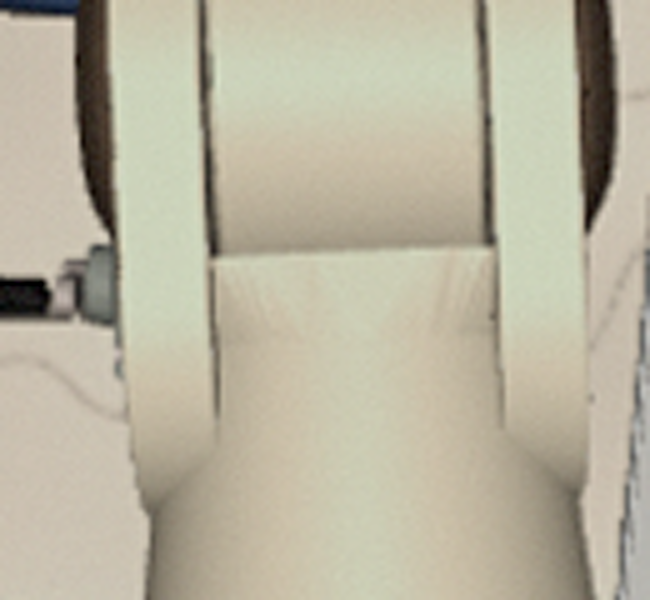

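```bash
python3 - <<'E'
from h import *
p,P=cloud("scene"); z=P[...,2]
v,u=np.mgrid[:480,:640]
m=(z>.1)&(z<.21)&(u>285)&(u<390)&(v>185)&(v<275)&(p.max(-1)<60)
Q=P[m]*1000
for x in range(460,645,10):
    s=Q[abs(Q[:,0]-x)<5]
    if len(s)>8:
        f=s[s[:,1]<np.percentile(s[:,1],50)]
        print(x,len(s),'zmin %.0f zmax %.0f  ymin %.1f ymed %.1f'%(np.percentile(s[:,2],2),np.percentile(s[:,2],98),np.percentile(s[:,1],3),np.median(f[:,1])))
# fixed jaw top / cell
s=Q0=P[(v>240)&(v<275)&(u>300)&(u<345)&(z>.085)&(z<.1)]*1000; print('jaw top z',np.median(s[:,2]),'y max',np.percentile(s[:,1],[2,98]), 'x',np.percentile(s[:,0],[2,98]))
E
```

```text
480 25 zmin 139 zmax 175  ymin 18.2 ymed 19.7
490 222 zmin 140 zmax 176  ymin 16.8 ymed 20.6
500 141 zmin 138 zmax 168  ymin 15.7 ymed 18.6
510 33 zmin 137 zmax 158  ymin 15.3 ymed 16.2
520 20 zmin 135 zmax 148  ymin 14.8 ymed 15.6
530 19 zmin 135 zmax 166  ymin 14.8 ymed 15.7
540 51 zmin 108 zmax 167  ymin 14.7 ymed 16.3
550 187 zmin 103 zmax 208  ymin -12.4 ymed 42.8
560 295 zmin 139 zmax 209  ymin 4.2 ymed 12.3
570 175 zmin 137 zmax 209  ymin -9.2 ymed 13.8
580 124 zmin 135 zmax 180  ymin 14.5 ymed 16.6
590 146 zmin 136 zmax 181  ymin 14.2 ymed 16.7
600 133 zmin 134 zmax 181  ymin 14.2 ymed 16.3
610 152 zmin 136 zmax 181  ymin 14.0 ymed 16.5
620 140 zmin 136 zmax 172  ymin 13.5 ymed 16.0
630 306 zmin 133 zmax 172  ymin 14.5 ymed 18.3
640 24 zmin 151 zmax 172  ymin 22.5 ymed 34.8
jaw top z 97.23935711386544 y max [-13.73286979  18.51349235] x [519.45953627 593.933729  ]
```

The lamp's near side (y≈15 mm) overlaps the fixed jaw (face at y≈18 mm), so it landed on the jaw. I shift +y by 5.5 mm and lower in checked steps.

```bash
python3 -m inch '[[0,0.0055,0,0,0,0,1],[0,0.0055,0,0,0,0,1],[0,0.0055,0.015,0,0,0,1],[0,0.0055,0.03,0,0,0,1],[0,0.0055,0.036,0,0,0,1],[0,0.0055,0.036,0,0,0,1],[0,0.0055,0.036,0,0,0,1]]'
python3 -m inch '[[0,0,0.002,0,0,0,1],[0,0,0.004,0,0,0,1],[0,0,0.005,0,0,0,1],[0,0,0.005,0,0,0,1]]'; 
python3 -m inch '[[0,0,0.002,0,0,0,1],[0,0,0.004,0,0,0,1],[0,0,0.005,0,0,0,1],[0,0,0.005,0,0,0,1]]'; python3 g.py
```

```text
time: 9.27
ee_pos: [0.555, 0.0471, 0.1164]
tcp_rot: [180.0, -0.0, -178.2]
wrist_force: [-0.7, 1.5, -4.5]
opening: 0.043
time: 9.6
ee_pos: [0.5556, 0.047, 0.1117]
tcp_rot: [180.0, 0.1, -178.2]
wrist_force: [1.6, 1.7, -2.0]
opening: 0.0426
time: 9.93
ee_pos: [0.5553, 0.047, 0.1062]
tcp_rot: [180.0, -0.0, -178.2]
wrist_force: [0.9, 3.2, -2.6]
opening: 0.0426
t 9.93 tcp [555.3  47.  106.2] [ 180.    -0.  -178.2] F [ 0.9  3.2 -2.6] open 42.6 q [ 5.  5. -3. 81.  0.  3.]
```

Now inside the jaws with no blocking. Continuing down in small steps.

```bash
python3 -m inch '[[0,0,0.001,0,0,0,1],[0,0,0.002,0,0,0,1],[0,0,0.003,0,0,0,1],[0,0,0.003,0,0,0,1]]'; 
python3 -m inch '[[0,0,0.001,0,0,0,1],[0,0,0.002,0,0,0,1],[0,0,0.003,0,0,0,1],[0,0,0.003,0,0,0,1]]'; python3 -m inch '[[0,0,0.001,0,0,0,1],[0,0,0.002,0,0,0,1],[0,0,0.002,0,0,0,1],[0,0,0.002,0,0,0,1]]';
```

```text
time: 10.27
ee_pos: [0.5553, 0.047, 0.1032]
tcp_rot: [180.0, -0.0, -178.2]
wrist_force: [0.8, 4.5, -2.0]
opening: 0.0426
time: 10.6
ee_pos: [0.5553, 0.0469, 0.1002]
tcp_rot: [180.0, -0.0, -178.2]
wrist_force: [0.0, 4.1, -1.1]
opening: 0.0425
time: 10.93
ee_pos: [0.555, 0.0469, 0.0995]
tcp_rot: [180.0, 0.0, -178.2]
wrist_force: [-6.0, 3.6, 8.3]
opening: 0.0423
```

```bash
python3 -m inch '[[0,0,0,0,0,0,0.3],[0,0,0,0,0,0,0],[0,0,0,0,0,0,0],[0,0,0,0,0,0,0],[0,0,0,0,0,0,0],[0,0,-0.03,0,0,0,0],[0,0,-0.06,0,0,0,0],[0,0,-0.09,0,0,0,0],[0,0,-0.1,0,0,0,0],[0,0,-0.1,0,0,0,0]]'
python3 g.py 550.5 191.5 200 91.8
python3 - <<'E'
from h import *
p,P=cloud("scene"); save('s4.png',np.clip(p*1.4,0,255).astype(np.uint8),(280,170,400,300),4.5)
E
```

```text
time: 11.77
ee_pos: [0.5565, 0.0469, 0.2015]
tcp_rot: [180.0, 0.3, -178.2]
wrist_force: [0.2, 0.2, 0.4]
opening: 0.0855
t 11.77 tcp [556.5  46.9 201.5] [ 180.     0.3 -178.2] F [0.2 0.2 0.4] open 85.5 q [ 5.  5.  7. 92. -0.  3.]
[550.5, 191.5, 200.0, 91.8] [0.0015, 0.1447, 0.0015] [0.004, 0.004, 1.57]
```

View pics/s4.png

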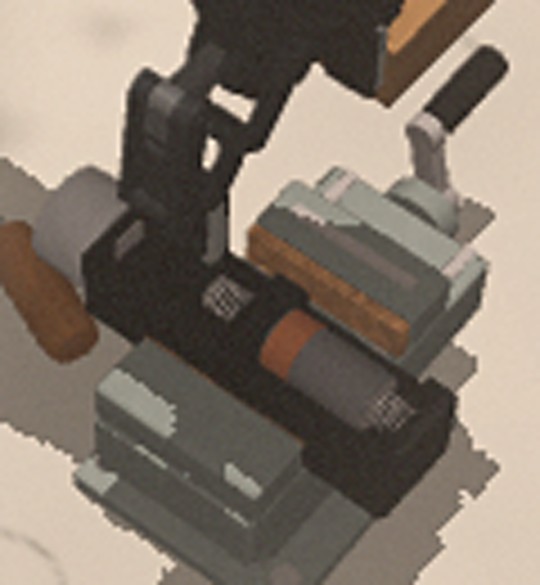

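The lamp sits flat between the jaws with the dead cell in its tail bay at crop (330,375). Next, to the crank.

```bash
python3 -m inch '[[0,0.02,0,0,0,0.4,0],[0,0.05,0,0,0,0.8,0],[0,0.08,0,0,0,1.57,0],[0,0.11,0,0,0,1.57,0],[0,0.147,0,0,0,1.57,0],[0,0.147,0,0,0,1.57,0],[0,0.147,0,0,0,1.57,0],[0,0.147,0,0,0,1.57,0],[0,0.147,0,0,0,1.57,0],[0,0.147,0,0,0,1.57,0],[0,0.147,0,0,0,1.57,0],[0,0.147,0,0,0,1.57,0]]' >/dev/null
python3 -m inch '[[0,0,0,0,0,0,0],[0,0,0,0,0,0,0]]' >/dev/null; python3 g.py 545 194 90 91.8
```

```text
t 12.98 tcp [550.2 193.6 196.6] [-179.9    0.    96.2] F [0.2 0.4 0. ] open 85.4 q [ 19.   9.  11.  92.  -0. 103.]
[545.0, 194.0, 90.0, 91.8] [0.001, -0.0049, 0.1067] [-0.002, 0.001, 0.077]
```

```bash
python3 -m inch '[[0.001,-0.0049,0.02,0,0,0.077,0],[0.001,-0.0049,0.05,0,0,0.077,0],[0.001,-0.0049,0.08,0,0,0.077,0],[0.001,-0.0049,0.1,0,0,0.077,0],[0.001,-0.0049,0.1067,0,0,0.077,0],[0.001,-0.0049,0.1067,0,0,0.077,0],[0.001,-0.0049,0.1067,0,0,0.077,0.5],[0.001,-0.0049,0.1067,0,0,0.077,1],[0.001,-0.0049,0.1067,0,0,0.077,1],[0.001,-0.0049,0.1067,0,0,0.077,1],[0.001,-0.0049,0.1067,0,0,0.077,1],[0.001,-0.0049,0.1067,0,0,0.077,1]]' 20
python3 -m inch '[[0,0,0,0,0,0,1],[0,0,0,0,0,0,1],[0,0,0,0,0,0,1],[0,0,0,0,0,0,1]]';python3 g.py
```

```text
time: 13.98
ee_pos: [0.5458, 0.1944, 0.0922]
tcp_rot: [180.0, -0.0, 91.6]
wrist_force: [1.0, 1.1, 5.2]
opening: 0.0148
time: 14.32
ee_pos: [0.5459, 0.1945, 0.0922]
tcp_rot: [180.0, -0.0, 91.6]
wrist_force: [-1.3, 0.7, 6.4]
opening: 0.0149
t 14.32 tcp [545.9 194.5  92.2] [180.   -0.   91.6] F [-1.3  0.7  6.4] open 14.9 q [ 20.   8.  -1.  80.   0. 108.]
```

```bash
python3 -m inch '[[0,-0.0133,0.0041,0,0,0,1],[0,-0.0244,0.0124,0,0,0,1],[0,-0.032,0.0241,0,0,0,1],[0,-0.0351,0.0376,0,0,0,1],[0,-0.0334,0.0514,0,0,0,1],[0,-0.0271,0.0638,0,0,0,1]]'; python3 -m inch '[[0,0.0102,0.0095,0,0,0,1],[0,0.023,0.0149,0,0,0,1],[0,0.0369,0.0156,0,0,0,1]]';python3 g.py
```

```text
time: 14.82
ee_pos: [0.5215, 0.1939, 0.0295]
tcp_rot: [179.6, -0.0, 91.5]
wrist_force: [11.0, -2.3, 12.1]
opening: 0.015
time: 15.07
ee_pos: [0.5564, 0.1946, 0.013]
tcp_rot: [179.9, -0.0, 91.5]
wrist_force: [-5.7, -2.3, 13.8]
opening: 0.0151
t 15.07 tcp [556.4 194.6  13. ] [179.9  -0.   91.5] F [-5.7 -2.3 13.8] open 15.1 q [ 19.  12.  -7.  72.  -0. 108.]
```

```bash
python3 -m inch '[[0,0.0133,-0.005,0,0,0,1],[0,0.0244,-0.0135,0,0,0,1],[0,0.032,-0.0255,0,0,0,1],[0,0.0351,-0.039,0,0,0,1],[0,0.0334,-0.0529,0,0,0,1],[0,0.0271,-0.0653,0,0,0,1],[0,0.0169,-0.0748,0,0,0,1],[0,0.0041,-0.0802,0,0,0,1],[0,-0.0098,-0.0809,0,0,0,1]]'
python3 -m inch '[[0,-0.0133,0.0041,0,0,0,1],[0,-0.0244,0.0124,0,0,0,1],[0,-0.032,0.0241,0,0,0,1],[0,-0.0351,0.0376,0,0,0,1],[0,-0.0334,0.0514,0,0,0,1],[0,-0.0271,0.0638,0,0,0,1],[0,-0.0169,0.0733,0,0,0,1],[0,-0.0041,0.0787,0,0,0,1],[0,0.0098,0.0794,0,0,0,1]]';python3 g.py
```

```text
time: 15.82
ee_pos: [0.5466, 0.1943, 0.0938]
tcp_rot: [179.9, -0.0, 91.5]
wrist_force: [8.6, -0.1, -12.4]
opening: 0.0152
time: 16.57
ee_pos: [0.556, 0.1946, 0.0139]
tcp_rot: [180.0, -0.0, 91.6]
wrist_force: [-6.0, 0.3, 10.0]
opening: 0.0147
t 16.57 tcp [556.  194.6  13.9] [180.   -0.   91.6] F [-6.   0.3 10. ] open 14.7 q [ 19.  12.  -7.  72.   0. 108.]
```

```bash
python3 -m inch '[[0,0.0133,-0.0041,0,0,0,1],[0,0.0244,-0.0124,0,0,0,1],[0,0.032,-0.0241,0,0,0,1],[0,0.0351,-0.0376,0,0,0,1],[0,0.0334,-0.0514,0,0,0,1],[0,0.0271,-0.0638,0,0,0,1],[0,0.0169,-0.0733,0,0,0,1],[0,0.0041,-0.0787,0,0,0,1],[0,-0.0098,-0.0794,0,0,0,1]]'; python3 g.py
```

```text
time: 17.32
ee_pos: [0.5469, 0.1944, 0.0942]
tcp_rot: [179.8, -0.0, 91.5]
wrist_force: [5.9, -0.1, -10.0]
opening: 0.0155
t 17.32 tcp [546.9 194.4  94.2] [179.8  -0.   91.5] F [  5.9  -0.1 -10. ] open 15.5 q [ 20.   8.  -1.  80.  -0. 108.]
```

```bash
python3 -m inch '[[0,-0.0133,0.0041,0,0,0,1],[0,-0.0244,0.0124,0,0,0,1],[0,-0.032,0.0241,0,0,0,1],[0,-0.0351,0.0376,0,0,0,1],[0,-0.0334,0.0514,0,0,0,1],[0,-0.0271,0.0638,0,0,0,1],[0,-0.0248,0.0665,0,0,0,1],[0,-0.0248,0.0665,0,0,0,1],[0,-0.0248,0.0665,0,0,0,1]]';python3 g.py
```

```text
time: 18.07
ee_pos: [0.5238, 0.194, 0.0281]
tcp_rot: [179.6, -0.0, 91.5]
wrist_force: [8.4, 1.5, 4.0]
opening: 0.0151
t 18.07 tcp [523.8 194.   28.1] [179.6  -0.   91.5] F [8.4 1.5 4. ] open 15.1 q [ 20.   7. -10.  72.  -0. 109.]
```

```bash
python3 -m inch '[[0,0,0,0,0,0,0.4],[0,0,0,0,0,0,0],[0,0,0,0,0,0,0],[0,0,0,0,0,0,0],[0,0,-0.04,0,0,0,0],[0,0,-0.08,0,0,0,0],[0,0,-0.12,0,0,0,0],[0.04,-0.02,-0.16,0,0,0,0],[0.08,-0.05,-0.2,0,0,0,0],[0.1,-0.08,-0.2,0,0,0,0],[0.1,-0.1,-0.2,0,0,0,0],[0.1,-0.1,-0.2,0,0,0,0]]';python3 -m inch '[[0.04,-0.02,0,0,0,0,0],[0.08,-0.04,0,0,0,0,0],[0.08,-0.04,0,0,0,0,0]]' >/dev/null;python3 g.py
python3 - <<'E'
from h import *
p,P=cloud("top"); np.savez('t2.npz',p=p,P=P); q=np.clip(p*1.8,0,255).astype(np.uint8)
save('t4.png',q,(215,180,345,285),6)
p,P=cloud("scene"); np.savez('s2.npz',p=p,P=P)
E
```

```text
time: 19.07
ee_pos: [0.4146, 0.2932, 0.2294]
tcp_rot: [179.9, -0.1, 91.7]
wrist_force: [-0.2, -1.1, -1.2]
opening: 0.0852
t 19.32 tcp [373.5 373.3 226.1] [-179.9   -0.    91.7] F [ 0.4  0.1 -0.2] open 85.4 q [ 45.   2.   6.  94.   0. 133.]
```

View pics/t4.png

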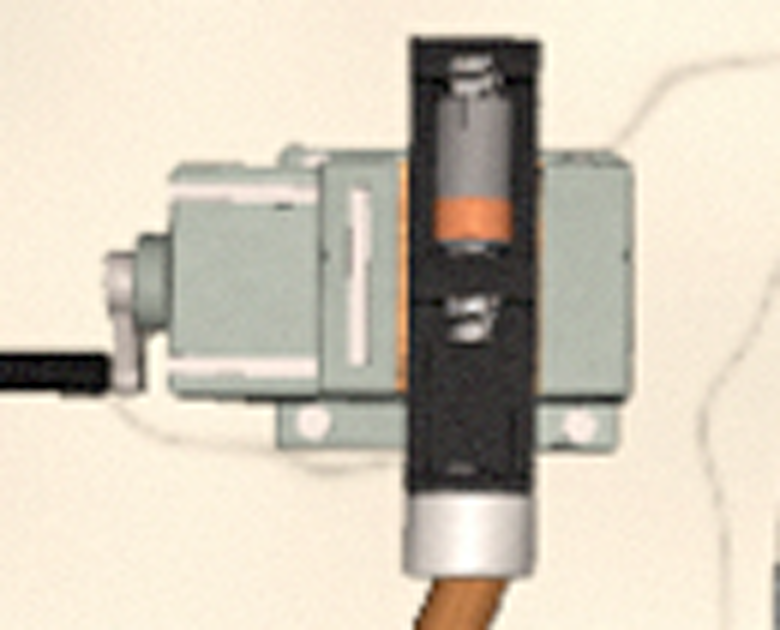

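Lamp is clamped between cork and fixed jaw: tail wall at crop (475,38), web around y≈272, dead cell from (475,95) to (475,243). Measuring its pose.

```bash
python3 - <<'E'
from h import *
C=lambda a,b,zz,o=(215,180),s=6: np.round(pix("top",a/s+o[0],b/s+o[1],zz)*1000,1)[:2]
print('tail',C(410,38,.116),C(540,40,.116),'headend',C(408,490,.116),C(530,490,.116),'lens end',C(470,577,.105))
print('web',C(472,245,.116),C(470,298,.116))
print('cell flat',C(475,95,.115),'nub',C(474,245,.114),'edges',C(437,165,.114),C(513,165,.114))
d=np.load('t2.npz'); P=d['P']; z=P[...,2]; v,u=np.mgrid[:480,:640]; m=(u>280)&(u<308)&(v>180)&(v<282)&(z>.1)
print(rect(P,m)); 
for r in ((190,195),(220,230),(250,260)): 
  k=(v>r[0])&(v<r[1])&(u>283)&(u<305); print(r,np.nanpercentile(z[k],[50,90,98]))
w=(v>=222)&(v<=228)&(u>286)&(u<302); print('web z',np.nanmedian(z[w]),'jaw',np.nanmedian(z[(u>308)&(u<318)&(v>210)&(v<240)]),'tailwall',np.nanmedian(z[(v>=188)&(v<=190)&(u>286)&(u<302)]),'celltop',np.nanpercentile(z[(v>=199)&(v<=216)&(u>289)&(u<299)],[50,95]))
d=np.load('s2.npz');P=d['P'];p=d['p'].astype(int);z=P[...,2];v,u=np.mgrid[:480,:640]
m=(z>.095)&(z<.15)&(P[...,0]>.44)&(P[...,0]<.66)&(P[...,1]>.01)&(P[...,1]<.075)&(p.max(-1)<75); print('scene',rect(P,m))
E
python3 g.py 588.5 41 160 181.8
```

```text
tail [633.4  63.6] [634.2  20.1] headend [482.3  59.2] [483.6  18.8] lens end [454.3  37.9]
web [564.5  40.6] [546.8  40.7]
cell flat [615.   41.3] nub [564.7  40. ] edges [591.2  53.2] [592.   27.8]
(array([544.9,  39.4]), array([180.9,  52.7]), 1.9, 1943)
(190, 195) [0.11723075 0.12101752 0.12441756]
(220, 230) [0.11729535 0.12000341 0.12138046]
(250, 260) [0.10416895 0.11270409 0.11847397]
web z 0.11730138061509443 jaw 0.09837566651809837 tailwall 0.1173955063269354 celltop [0.12740858 0.13053552]
scene (array([549.8,  44. ]), array([ 62., 174.]), 89.6, 1855)
t 19.42 tcp [375.  370.8 226.1] [-180.     0.    91.7] F [ 0.3  0.  -0.1] open 85.5 q [ 45.   2.   6.  94.  -0. 133.]
[588.5, 41.0, 160.0, 181.8] [-0.3361, 0.2034, 0.0662] [-0.001, 0.0, -1.572]
```

```bash
python3 -m inch '[[-0.02,0.02,0,0,0,-0.7,0],[-0.05,0.05,0,0,0,-0.7,0],[-0.08,0.07,0,0,0,-0.7,0],[-0.11,0.1,0,0,0,-0.7,0],[-0.15,0.12,0,0,0,-0.7,0],[-0.18,0.14,0,0,0,-0.7,0],[-0.21,0.16,0.02,0,0,-1.572,0],[-0.24,0.18,0.03,0,0,-1.572,0],[-0.27,0.2,0.04,0,0,-1.572,0],[-0.3,0.2034,0.05,0,0,-1.572,0],[-0.3361,0.2034,0.06,0,0,-1.572,0],[-0.3361,0.2034,0.066,0,0,-1.572,0]]' >/dev/null
python3 -m inch '[[0,0,0,0,0,0,0],[0,0,0,0,0,0,0],[0,0,0,0,0,0,0]]' >/dev/null; python3 g.py 588 41 110 181.8
```

```text
t 20.67 tcp [588.6  39.2 161.2] [180.    0.  173.1] F [0.2 0.4 0.5] open 85.4 q [ 4. 10.  7. 88.  0. 11.]
[588.0, 41.0, 110.0, 181.8] [0.0008, 0.0017, 0.0512] [0.0, 0.0, -0.153]
```

```bash
python3 -m inch '[[0.0008,0.0017,0,0,0,-0.153,0],[0.0008,0.0017,0.01,0,0,-0.153,0],[0.0008,0.0017,0.03,0,0,-0.153,0],[0.0008,0.0017,0.045,0,0,-0.153,0],[0.0008,0.0017,0.0505,0,0,-0.153,0],[0.0008,0.0017,0.0505,0,0,-0.153,0],[0.0008,0.0017,0.0505,0,0,-0.153,0.4],[0.0008,0.0017,0.0505,0,0,-0.153,0.7],[0.0008,0.0017,0.0505,0,0,-0.153,1],[0.0008,0.0017,0.0505,0,0,-0.153,1]]' 20
python3 -m inch '[[0,0,0,0,0,0,1],[0,0,0,0,0,0,1],[0,0,0,0,0,0,1],[0,0,0,0,0,0,1]]'; python3 g.py
```

```text
time: 21.5
ee_pos: [0.5884, 0.0411, 0.1112]
tcp_rot: [180.0, 0.1, -177.9]
wrist_force: [0.4, -0.1, 0.7]
opening: 0.0389
time: 21.83
ee_pos: [0.5882, 0.0411, 0.1109]
tcp_rot: [180.0, 0.1, -177.9]
wrist_force: [-1.4, 0.7, 5.3]
opening: 0.0249
t 21.83 tcp [588.2  41.1 110.9] [ 1.800e+02  1.000e-01 -1.779e+02] F [-1.4  0.7  5.3] open 24.9 q [ 4. 10.  2. 82.  0.  2.]
```

Well centred at y=41.1 mm (side force is only 0.7 N). Lift out and carry to the box.

```bash
python3 -m inch '[[0,0,0,0,0,0,1],[0,0,-0.01,0,0,0,1],[0,0,-0.025,0,0,0,1],[0,0,-0.05,0,0,0,1],[0,0,-0.08,0,0,0,1],[0,0,-0.09,0,0,0,1],[0,0,-0.09,0,0,0,1]]' 40
python3 g.py 424 305 150 181.8 424 305 14.5 181.8
```

```text
time: 22.42
ee_pos: [0.589, 0.0411, 0.2035]
tcp_rot: [180.0, 0.3, -177.9]
wrist_force: [0.5, 0.0, 0.3]
opening: 0.0243
t 22.42 tcp [589.   41.1 203.5] [ 180.     0.3 -177.9] F [0.5 0.  0.3] open 24.3 q [ 4. 10. 12. 92. -0.  2.]
[424.0, 305.0, 150.0, 181.8] [0.1556, 0.2697, 0.0528] [0.0, 0.005, 0.005]
[424.0, 305.0, 14.5, 181.8] [0.1563, 0.2697, 0.1883] [0.0, 0.005, 0.005]
```

```bash
python3 -m inch '[[0.02,0.035,0,0,0.005,0.005,1],[0.04,0.07,0,0,0.005,0.005,1],[0.06,0.105,0.01,0,0.005,0.005,1],[0.08,0.14,0.02,0,0.005,0.005,1],[0.1,0.175,0.03,0,0.005,0.005,1],[0.12,0.21,0.04,0,0.005,0.005,1],[0.14,0.245,0.05,0,0.005,0.005,1],[0.156,0.2697,0.06,0,0.005,0.005,1],[0.156,0.2697,0.09,0,0.005,0.005,1],[0.156,0.2697,0.12,0,0.005,0.005,1],[0.156,0.2697,0.15,0,0.005,0.005,1],[0.156,0.2697,0.17,0,0.005,0.005,1]]' >/dev/null
python3 -m inch '[[0,0,0,0,0,0,1],[0,0,0,0,0,0,1],[0,0,0,0,0,0,1]]'; python3 g.py 424 305 15 181.8
```

```text
time: 23.67
ee_pos: [0.4226, 0.3051, 0.031]
tcp_rot: [180.0, -0.3, -178.2]
wrist_force: [0.3, 0.3, 0.4]
opening: 0.0241
t 23.67 tcp [422.6 305.1  31. ] [ 180.    -0.3 -178.2] F [0.3 0.3 0.4] open 24.1 q [ 36.   2. -15.  73.   0.  34.]
[424.0, 305.0, 15.0, 181.8] [-0.0015, -0.0001, 0.016] [0.0, -0.004, -0.0]
```

```bash
python3 -m inch '[[0,0,0.008,0,0,0,1],[0,0,0.016,0,0,0,1],[0,0,0.016,0,0,0,1],[0,0,0.016,0,0,0,0.5],[0,0,0.016,0,0,0,0.45],[0,0,0.016,0,0,0,0.45],[0,0,0.016,0,0,0,0.45],[0,0,-0.02,0,0,0,0.45],[0,0,-0.06,0,0,0,0.45],[0,0,-0.1,0,0,0,0.45],[0,0,-0.14,0,0,0,0],[0,0,-0.18,0,0,0,0]]'
python3 g.py 500 0 230 175 569 -321.6 120 161.2
python3 - <<'E'
from h import *
p,P=cloud("scene"); np.savez('s3.npz',p=p,P=P); z=P[...,2]*1000
v,u=np.mgrid[:480,:640]; X=P*1000
m=(abs(X[...,0]-424)<50)&(abs(X[...,1]-305)<70)&(z>16)&(z<60)&(p[...,0].astype(int)-p[...,2]<25)
print('dead',rect(P,m),np.nanmax(z[m]) if m.any() else None)
E
```

```text
time: 24.67
ee_pos: [0.4229, 0.3048, 0.2124]
tcp_rot: [180.0, -0.3, -178.2]
wrist_force: [0.3, 0.5, 1.2]
opening: 0.0696
t 24.67 tcp [422.9 304.8 212.4] [ 180.    -0.3 -178.2] F [0.3 0.5 1.2] open 69.6 q [36.  1.  4. 93.  0. 34.]
[500.0, 0.0, 230.0, 175.0] [-0.0675, -0.307, -0.0179] [0.0, -0.005, 0.119]
[569.0, -321.6, 120.0, 161.2] [-0.1269, -0.6306, 0.0917] [-0.001, -0.005, 0.359]
dead (array([423.8, 300.2]), array([50.9, 26.6]), 5.9, 187) 33.86630888661113
```

```bash
python3 -m inch '[[-0.01,-0.04,-0.0179,0,0,0.119,0],[-0.02,-0.08,-0.0179,0,0,0.119,0],[-0.03,-0.12,-0.0179,0,0,0.119,0],[-0.04,-0.16,-0.0179,0,0,0.119,0],[-0.05,-0.2,-0.0179,0,0,0.119,0],[-0.06,-0.24,-0.0179,0,0,0.119,0],[-0.065,-0.275,-0.0179,0,0,0.119,0],[-0.0675,-0.307,-0.0179,0,0,0.119,0]]' >/dev/null; python3 g.py 569 -321.6 120 161.2
```

```text
t 25.38 tcp [500.6  -2.1 227.8] [-180.    -0.3  174.9] F [0.4 0.8 0.3] open 85.3 q [-0. -2.  3. 95. -0.  5.]
[569.0, -321.6, 120.0, 161.2] [-0.0969, -0.3121, 0.1076] [-0.001, -0.004, 0.239]
```

```bash
python3 -m inch '[[-0.01,-0.04,0,0,-0.004,0.12,0],[-0.02,-0.08,0,0,-0.004,0.239,0],[-0.035,-0.12,0.01,0,-0.004,0.239,0],[-0.05,-0.16,0.03,0,-0.004,0.239,0],[-0.06,-0.2,0.05,0,-0.004,0.239,0],[-0.075,-0.24,0.07,0,-0.004,0.239,0],[-0.09,-0.28,0.09,0,-0.004,0.239,0],[-0.0969,-0.3121,0.1076,0,-0.004,0.239,0],[-0.0969,-0.3121,0.1076,0,-0.004,0.239,0],[-0.0969,-0.3121,0.1076,0,-0.004,0.239,0],[-0.0969,-0.3121,0.1076,0,-0.004,0.239,0]]' >/dev/null; python3 g.py 569 -321.6 12 161.2
```

```text
t 26.30 tcp [ 568.4 -319.7  118.8] [-1.800e+02 -1.000e-01  1.612e+02] F [0.  1.2 0.9] open 85.1 q [-29.  18.  13.  85.  -0. -11.]
[569.0, -321.6, 12.0, 161.2] [-0.0015, -0.0015, 0.1068] [-0.001, -0.003, -0.0]
```

```bash
python3 -m inch '[[-0.0015,-0.0015,0.03,0,0,0,0],[-0.0015,-0.0015,0.06,0,0,0,0],[-0.0015,-0.0015,0.09,0,0,0,0],[-0.0015,-0.0015,0.1068,0,0,0,0.3],[-0.0015,-0.0015,0.1068,0,0,0,0.4],[-0.0015,-0.0015,0.1068,0,0,0,0.5],[-0.0015,-0.0015,0.1068,0,0,0,1],[-0.0015,-0.0015,0.1068,0,0,0,1],[-0.0015,-0.0015,0.1068,0,0,0,1],[-0.0015,-0.0015,0.1068,0,0,0,1],[-0.0015,-0.0015,0.1068,0,0,0,1],[-0.0015,-0.0015,0.1068,0,0,0,1]]' 40
python3 g.py
python3 -m inch '[[0,0,0,0,0,0,1],[0,0,0,0,0,0,1],[0,0,-0.03,0,0,0,1],[0,0,-0.07,0,0,0,1],[0,0,-0.11,0,0,0,1],[0,0,-0.15,0,0,0,1],[0,0,-0.18,0,0,0,1],[0,0,-0.18,0,0,0,1],[0,0,-0.18,0,0,0,1]]'
python3 - <<'E'
from h import *
p,P=cloud("scene"); save('s5.png',np.clip(p*1.4,0,255).astype(np.uint8),(80,240,320,420),3.2); np.savez('s4.npz',p=p,P=P)
E
python3 g.py 588 41 200 181.8
```

```text
time: 27.3
ee_pos: [0.571, -0.3215, 0.0161]
tcp_rot: [-179.9, 0.2, 161.3]
wrist_force: [-0.6, 2.3, 5.9]
opening: 0.0237
t 27.30 tcp [ 571.  -321.5   16.1] [-179.9    0.2  161.3] F [-0.6  2.3  5.9] open 23.7 q [-29.  20.   4.  74.  -0. -11.]
time: 28.05
ee_pos: [0.571, -0.3216, 0.1971]
tcp_rot: [-179.9, 0.3, 161.3]
wrist_force: [-0.2, -0.7, -1.5]
opening: 0.0236
t 28.10 tcp [ 570.4 -321.2  194.7] [-1.799e+02  1.000e-01  1.613e+02] F [ 1.2  0.2 -1.3] open 23.7 q [-29.  19.  23.  93.  -0. -11.]
[588.0, 41.0, 200.0, 181.8] [0.0996, 0.3487, -0.0061] [-0.002, 0.002, -0.358]
```

View pics/s5.png

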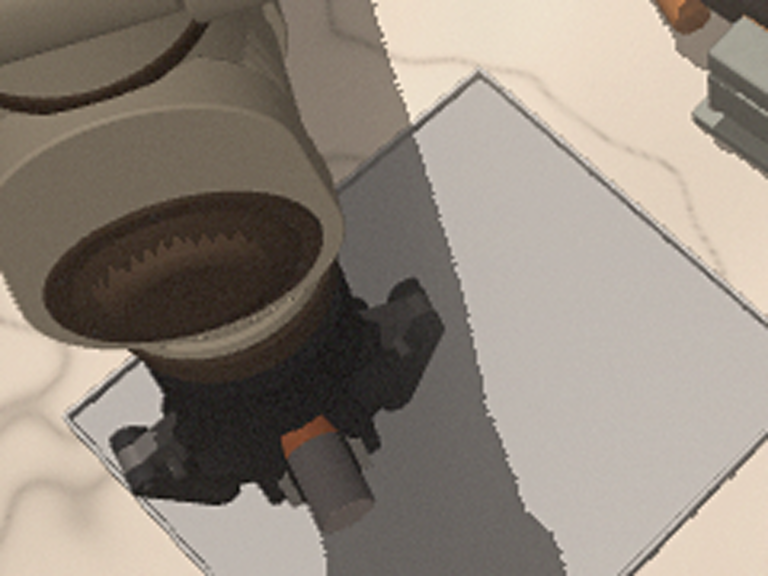

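Fresh cell is held with its nub (orange, crop (310,435)) toward the robot. Now I fit its axis and ends relative to the TCP.

```bash
cat > cyl.py <<'E'
from h import *
from scipy.optimize import least_squares
import sys
def fit(P,p,tcp,yaw):
    X=P-np.array(tcp); a=np.radians(yaw); T=np.array([[np.cos(a),np.sin(a),0],[-np.sin(a),np.cos(a),0],[0,0,1]])
    Y=X@T.T*1000   # x along nub
    q=p.astype(int); o=(q[...,0]-q[...,2]>45); g=(abs(q[...,0]-q[...,2])<22)&(q.max(-1)>48)
    m=(abs(Y[...,0])<32)&(abs(Y[...,1])<15)&(abs(Y[...,2])<22)&(o|g)&(P[...,2]>.05)
    S=Y[m]
    f=lambda k,S=None: np.hypot(S[:,1]-k[0]-k[2]*S[:,0],S[:,2]-k[1]-k[3]*S[:,0])-13
    r=least_squares(f,[0,0,0,0],args=(),kwargs=dict(S=S),loss='soft_l1')
    ok=abs(r.fun)<2.5; S2=S[ok] if len(r.fun)==len(S) else S
    r=least_squares(f,r.x,kwargs=dict(S=S2))
    on=Y[m&o]
    print('n',len(S2),'y0 z0 slopes',np.round(r.x,3),'x range',np.round(np.percentile(S2[:,0],[1,3,97,99]),1),'orange x',np.round(np.percentile(on[:,0],[3,97]),1),'rms',np.std(f(r.x,S2)))
if __name__=='__main__':
    d=np.load(sys.argv[1]); fit(d['P'],d['p'],np.array(list(map(float,sys.argv[2:5])))/1000,float(sys.argv[5]))
E
python3 cyl.py s4.npz 570.7 -321.4 195.8 161.3
python3 - <<'E'
from cyl import *
p,P=cloud("scene"); o=telemetry.get_obs(); print(o["ee_pos"]); fit(P,p,o["ee_pos"],o["tcp_rot"][2])
E
```

```text
n 436 y0 z0 slopes [ 0.872  2.157 -0.     0.013] x range [-24.8 -24.3  14.6  15.8] orange x [ 9.2 16.4] rms 1.1542624536628439
[ 0.56992441 -0.3209671   0.1931673 ]
n 436 y0 z0 slopes [ 6.610e-01  2.286e+00  6.000e-03 -2.000e-03] x range [-25.1 -24.6  13.8  15.1] orange x [ 9.5 15.9] rms 1.0483067359634644
```

```bash
python3 g.py 578.2 40.8 190 181.8 | tail -1
python3 -m inch '[[0.01,0.035,0,0,0,-0.1,1],[0.02,0.07,0,0,0,-0.2,1],[0.03,0.1,0,0,0,-0.3,1],[0.04,0.14,0,0,0,-0.358,1],[0.05,0.18,0,0,0,-0.358,1],[0.06,0.22,0,0,0,-0.358,1],[0.075,0.26,0,0,0,-0.358,1],[0.09,0.3,0,0,0,-0.358,1],[0.1,0.33,0,0,0,-0.358,1],[0.109,0.345,0,0,0,-0.358,1],[0.109,0.345,0,0,0,-0.358,1],[0.109,0.345,0,0,0,-0.358,1]]' >/dev/null
python3 -m inch '[[0,0,0,0,0,0,1],[0,0,0,0,0,0,1]]' >/dev/null; python3 g.py 578.2 40.8 129.5 181.8
```

```text
[578.2, 40.8, 190.0, 181.8] [0.1083, 0.3453, 0.0027] [-0.001, -0.001, -0.358]
t 29.32 tcp [577.4  39.7 192.2] [-1.799e+02 -1.000e-01 -1.783e+02] F [-0.7 -1.7 -0.7] open 23.3 q [ 4.  8. 10. 91. -0.  2.]
[578.2, 40.8, 129.5, 181.8] [-0.0009, 0.0012, 0.0627] [-0.001, -0.002, -0.001]
```

```bash
python3 -m inch '[[-0.0009,0.0012,0.02,0,0,0,1],[-0.0009,0.0012,0.04,0,0,0,1],[-0.0009,0.0012,0.055,0,0,0,1],[-0.0009,0.0012,0.0615,0,0,0,1],[-0.0009,0.0012,0.0615,0,0,0,1],[-0.0009,0.0012,0.0615,0,0,0,1],[-0.0009,0.0012,0.0615,0,0,0,1]]'
python3 g.py
python3 - <<'E'
from h import *
p,P=cloud("scene"); save('s6.png',np.clip(p*1.6,0,255).astype(np.uint8),(290,190,400,280),7)
E
```

```text
time: 29.9
ee_pos: [0.5787, 0.0415, 0.1323]
tcp_rot: [-179.9, 0.0, -178.3]
wrist_force: [-0.8, -0.1, -0.5]
opening: 0.0237
t 29.90 tcp [578.7  41.5 132.3] [-179.9    0.  -178.3] F [-0.8 -0.1 -0.5] open 23.7 q [ 4.  8.  3. 84. -0.  2.]
```

View pics/s6.png

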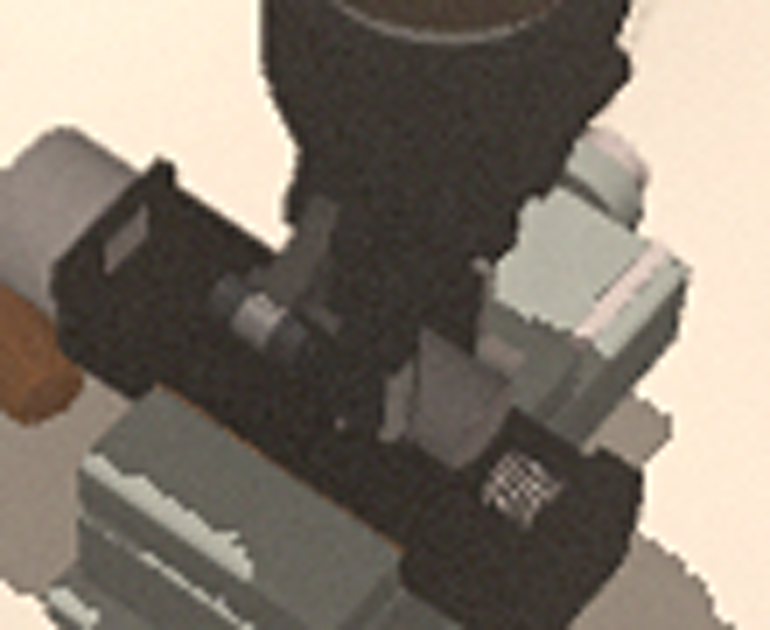

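The flat end sits just in front of the tail spring (crop (520,490)). I lower 3 mm, then press the spring.

```bash
python3 -m inch '[[0,0,0.0015,0,0,0,1],[0,0,0.003,0,0,0,1],[0,0,0.003,0,0,0,1],[0,0,0.003,0,0,0,1],[0,0,0.003,0,0,0,1]]'
python3 -m inch '[[-0.002,0,0,0,0,0,1],[-0.004,0,0,0,0,0,1],[-0.006,0,0,0,0,0,1],[-0.006,0,0,0,0,0,1],[-0.006,0,0,0,0,0,1]]'
python3 -m inch '[[-0.002,0,0,0,0,0,1],[-0.004,0,0,0,0,0,1],[-0.006,0,0,0,0,0,1],[-0.006,0,0,0,0,0,1],[-0.006,0,0,0,0,0,1]]'
```

```text
time: 30.37
ee_pos: [0.5787, 0.0419, 0.1288]
tcp_rot: [-179.9, 0.0, -178.2]
wrist_force: [2.0, -1.3, 2.5]
opening: 0.0237
time: 30.78
ee_pos: [0.5845, 0.0421, 0.1282]
tcp_rot: [-180.0, -0.0, -178.2]
wrist_force: [-0.7, 0.6, 4.5]
opening: 0.0236
time: 31.2
ee_pos: [0.5901, 0.0422, 0.1276]
tcp_rot: [-179.9, -0.1, -178.2]
wrist_force: [-2.9, 0.4, -0.6]
opening: 0.0237
```

```bash
python3 -m inch '[[-0.0015,-0.001,0,0,0,0,1],[-0.0025,-0.001,0,0,0,0,1],[-0.0025,-0.001,0,0,0,0,1],[-0.0025,-0.001,0,0,0,0,1]]'
python3 -m inch '[[0,0,0.002,0,0,0,1],[0,0,0.004,0,0,0,1],[0,0,0.006,0,0,0,1],[0,0,0.006,0,0,0,1],[0,0,0.006,0,0,0,1]]'
python3 g.py
```

```text
time: 31.53
ee_pos: [0.5926, 0.0414, 0.1279]
tcp_rot: [-180.0, -0.1, -178.2]
wrist_force: [-4.2, 1.3, -1.2]
opening: 0.0241
time: 31.95
ee_pos: [0.5926, 0.0412, 0.1219]
tcp_rot: [-179.9, -0.1, -178.2]
wrist_force: [-4.6, -0.5, -1.1]
opening: 0.0239
t 31.95 tcp [592.6  41.2 121.9] [-1.799e+02 -1.000e-01 -1.782e+02] F [-4.6 -0.5 -1.1] open 23.9 q [ 4. 10.  4. 84. -0.  2.]
```

```bash
python3 -m inch '[[0,0,0.002,0,0,0,1],[0,0,0.004,0,0,0,1],[0,0,0.006,0,0,0,1],[0,0,0.006,0,0,0,1],[0,0,0.006,0,0,0,1]]'
python3 -m inch '[[0,0,0.001,0,0,0,1],[0,0,0.002,0,0,0,1],[0,0,0.002,0,0,0,1],[0,0,0.002,0,0,0,1]]'
python3 -m inch '[[0,0,0.0007,0,0,0,1],[0,0,0.0015,0,0,0,1],[0,0,0.0015,0,0,0,1],[0,0,0.0015,0,0,0,1]]'
```

```text
time: 32.37
ee_pos: [0.5926, 0.0414, 0.1158]
tcp_rot: [-179.9, -0.1, -178.2]
wrist_force: [-3.8, 0.6, -1.3]
opening: 0.0239
time: 32.7
ee_pos: [0.5928, 0.0414, 0.1142]
tcp_rot: [-179.9, -0.1, -178.2]
wrist_force: [-3.9, -0.3, 1.4]
opening: 0.0237
time: 33.03
ee_pos: [0.5929, 0.0413, 0.114]
tcp_rot: [-179.9, 0.0, -178.2]
wrist_force: [-8.1, 0.5, 10.0]
opening: 0.0239
```

```bash
python3 -m inch '[[0,0,-0.0015,0,0,0,1],[0.0015,0,-0.0015,0,0,0,1],[0.0015,0,-0.0015,0,0,0,1]]'
python3 -m inch '[[0,0,0,0,0,0,0.65],[0,0,0,0,0,0,0.6],[0,0,0,0,0,0,0.4],[0,0,0,0,0,0,0],[0,0,0,0,0,0,0],[0,0,-0.02,0,0,0,0],[0,0,-0.05,0,0,0,0],[0,0,-0.09,0,0,0,0],[0,0,-0.12,0,0,0,0],[0,0,-0.12,0,0,0,0],[0,0,-0.12,0,0,0,0]]'; python3 g.py 500 -200 230 220
```

```text
time: 33.28
ee_pos: [0.5912, 0.0413, 0.1141]
tcp_rot: [-179.9, -0.1, -178.2]
wrist_force: [-3.0, 1.1, 0.5]
opening: 0.0239
time: 34.2
ee_pos: [0.5924, 0.0415, 0.2363]
tcp_rot: [-180.0, 0.2, -178.2]
wrist_force: [0.3, 0.4, -1.0]
opening: 0.0855
t 34.20 tcp [592.4  41.5 236.3] [-180.     0.2 -178.2] F [ 0.3  0.4 -1. ] open 85.5 q [ 4. 11. 17. 96. -0.  2.]
[500.0, -200.0, 230.0, 220.0] [0.0999, -0.2385, 0.0062] [-0.002, 0.003, -0.667]
```

```bash
python3 -m inch '[[0.01,-0.025,0,0,0,-0.1,0],[0.02,-0.05,0,0,0,-0.2,0],[0.03,-0.08,0,0,0,-0.3,0],[0.045,-0.11,0,0,0,-0.4,0],[0.06,-0.14,0,0,0,-0.5,0],[0.07,-0.17,0.006,0,0,-0.667,0],[0.085,-0.2,0.006,0,0,-0.667,0],[0.1,-0.2385,0.006,0,0,-0.667,0],[0.1,-0.2385,0.006,0,0,-0.667,0]]' >/dev/null; python3 g.py 438.5 -308.8 120 247.6
python3 - <<'E'
from h import *
p,P=cloud("top"); np.savez('t5.npz',p=p,P=P); q=np.clip(p*1.8,0,255).astype(np.uint8)
save('t5.png',q,(265,180,325,285),5.5)
E
```

```text
t 34.95 tcp [ 496.3 -205.   227. ] [ 180.    -0.2 -140.3] F [-0.1  0.2  0.5] open 85.6 q [-22.   3.   8.  95.  -0. -62.]
[438.5, -308.8, 120.0, 247.6] [0.1104, -0.0429, 0.1074] [0.002, -0.004, -0.486]
```

View pics/t5.png

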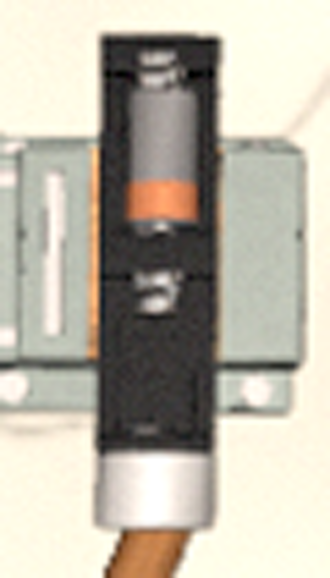

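The cell is in the tail bay, band edge at crop row 218, the same image place as the dead cell's. Now the second fresh cell.

```bash
python3 -m inch '[[0.03,-0.01,0,0,0,-0.12,0],[0.06,-0.025,0.03,0,0,-0.24,0],[0.09,-0.0429,0.06,0,0,-0.36,0],[0.1104,-0.0429,0.09,0,0,-0.486,0],[0.1104,-0.0429,0.1074,0,0,-0.486,0],[0.1104,-0.0429,0.1074,0,0,-0.486,0],[0.1104,-0.0429,0.1074,0,0,-0.486,0],[0.1104,-0.0429,0.1074,0,0,-0.486,0]]' >/dev/null;python3 -m inch '[[0,0,0,0,0,0,0],[0,0,0,0,0,0,0]]' >/dev/null; python3 g.py 439 -308.8 11.5 247.6
```

```text
t 35.83 tcp [ 442.9 -303.8  122.9] [-1.799e+02 -1.000e-01 -1.121e+02] F [ 0.7  0.  -0. ] open 85.2 q [ -34.    2.   -5.   83.   -0. -102.]
[439.0, -308.8, 11.5, 247.6] [0.0059, 0.0019, 0.1114] [-0.002, -0.002, 0.005]
```

```bash
python3 -m inch '[[0.0059,0.0019,0.03,0,0,0,0],[0.0059,0.0019,0.06,0,0,0,0],[0.0059,0.0019,0.09,0,0,0,0],[0.0059,0.0019,0.1114,0,0,0,0.3],[0.0059,0.0019,0.1114,0,0,0,0.3],[0.0059,0.0019,0.1114,0,0,0,0.4],[0.0059,0.0019,0.1114,0,0,0,0.5],[0.0059,0.0019,0.1114,0,0,0,1],[0.0059,0.0019,0.1114,0,0,0,1],[0.0059,0.0019,0.1114,0,0,0,1],[0.0059,0.0019,0.1114,0,0,0,1],[0.0059,0.0019,0.1114,0,0,0,1]]' 40
python3 -m inch '[[0,0,0,0,0,0,1],[0,0,0,0,0,0,1]]'
python3 -m inch '[[0,0,-0.03,0,0,0,1],[0,0,-0.07,0,0,0,1],[0,0,-0.11,0,0,0,1],[0,0,-0.15,0,0,0,1],[0,0,-0.18,0,0,0,1],[0,0,-0.18,0,0,0,1],[0,0,-0.18,0,0,0,1]]'
python3 - <<'E'
from cyl import *
o=telemetry.get_obs();p,P=cloud("scene"); np.savez('s7.npz',p=p,P=P); print(o["ee_pos"]); fit(P,p,o["ee_pos"],o["tcp_rot"][2])
E
python3 g.py 504 38.8 190 181.8
```

```text
time: 36.83
ee_pos: [0.4389, -0.3096, 0.0123]
tcp_rot: [-179.8, -0.1, -112.2]
wrist_force: [-1.4, 1.4, 5.8]
opening: 0.0245
time: 37.0
ee_pos: [0.4389, -0.3096, 0.0123]
tcp_rot: [-179.8, -0.1, -112.2]
wrist_force: [-0.3, 1.3, 6.7]
opening: 0.0244
time: 37.58
ee_pos: [0.4388, -0.3094, 0.193]
tcp_rot: [-179.7, -0.1, -112.2]
wrist_force: [0.4, 0.0, -1.0]
opening: 0.0243
[ 0.43884595 -0.30937461  0.19302591]
n 140 y0 z0 slopes [-0.013  3.645 -0.02  -0.009] x range [-25.5 -25.   21.7  22.1] orange x [18.1 19.8] rms 1.1896975267270304
t 37.63 tcp [ 438.2 -309.   190.9] [-1.799e+02 -1.000e-01 -1.122e+02] F [-0.5 -0.4 -1.1] open 24.2 q [ -35.    2.    3.   90.   -0. -103.]
[504.0, 38.8, 190.0, 181.8] [-0.3469, 0.0702, 0.0002] [-0.002, -0.001, 1.153]
```

```bash
python3 -m inch '[[-0.03,0.005,0,0,0,0.12,1],[-0.06,0.01,0,0,0,0.24,1],[-0.1,0.02,0,0,0,0.36,1],[-0.13,0.03,0,0,0,0.48,1],[-0.17,0.035,0,0,0,0.6,1],[-0.2,0.04,0,0,0,0.72,1],[-0.24,0.05,0,0,0,0.84,1],[-0.28,0.06,0,0,0,0.96,1],[-0.31,0.065,0,0,0,1.153,1],[-0.3469,0.0702,0,0,0,1.153,1],[-0.3469,0.0702,0,0,0,1.153,1],[-0.3469,0.0702,0,0,0,1.153,1]]' >/dev/null
python3 -m inch '[[0,0,0,0,0,0,1],[0,0,0,0,0,0,1],[0,0,0,0,0,0,1]]' >/dev/null; python3 g.py 507 38.8 140 181.8 507 38.8 129.3 181.8
```

```text
t 38.88 tcp [503.3  37.9 189.2] [-1.799e+02 -1.000e-01 -1.783e+02] F [-0.4 -1.  -0.7] open 24.2 q [ 4. -2. -2. 90. -0.  3.]
[507.0, 38.8, 140.0, 181.8] [-0.0038, 0.0008, 0.0492] [-0.001, -0.002, -0.001]
[507.0, 38.8, 129.3, 181.8] [-0.0038, 0.0008, 0.0599] [-0.001, -0.002, -0.001]
```

```bash
python3 -m inch '[[-0.0038,0.0008,0.02,0,0,0,1],[-0.0038,0.0008,0.04,0,0,0,1],[-0.0038,0.0008,0.05,0,0,0,1],[-0.0038,0.0008,0.056,0,0,0,1],[-0.0038,0.0008,0.06,0,0,0,1],[-0.0038,0.0008,0.06,0,0,0,1],[-0.0038,0.0008,0.06,0,0,0,1],[-0.0038,0.0008,0.06,0,0,0,1]]'
python3 -m inch '[[-0.002,0,0,0,0,0,1],[-0.004,0,0,0,0,0,1],[-0.004,0,0,0,0,0,1],[-0.004,0,0,0,0,0,1]]'
python3 g.py 515 38.8 127.3 181.8
python3 - <<'E'
from h import *
p,P=cloud("scene"); save('s8.png',np.clip(p*1.6,0,255).astype(np.uint8),(270,170,390,270),6)
E
```

```text
time: 39.55
ee_pos: [0.5077, 0.0399, 0.1304]
tcp_rot: [-179.9, 0.0, -178.2]
wrist_force: [0.3, -0.1, -0.7]
opening: 0.0245
time: 39.88
ee_pos: [0.5114, 0.0401, 0.1296]
tcp_rot: [-180.0, -0.1, -178.2]
wrist_force: [-2.0, -0.0, 0.6]
opening: 0.0243
t 39.88 tcp [511.4  40.1 129.6] [-1.800e+02 -1.000e-01 -1.782e+02] F [-2.  -0.   0.6] open 24.3 q [ 5. -1. -7. 84. -0.  3.]
[515.0, 38.8, 127.3, 181.8] [-0.0036, -0.0014, 0.0023] [-0.001, -0.001, -0.0]
```

View pics/s8.png

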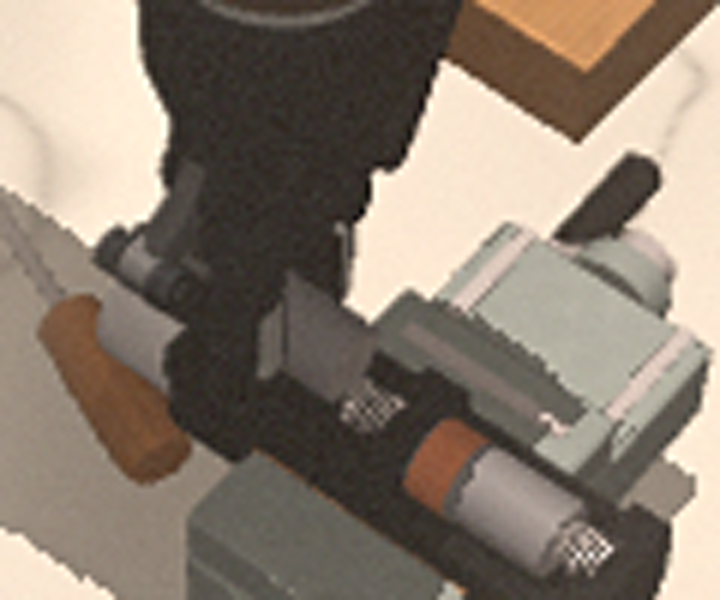

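First cell lies in the tail bay; the second's flat end meets the head spring at crop (370,400), −2 N. Keep pressing, correct y by −1.2 mm, then lower.

```bash
python3 -m inch '[[-0.001,-0.0012,0.001,0,0,0,1],[-0.002,-0.0012,0.0015,0,0,0,1],[-0.003,-0.0012,0.0015,0,0,0,1],[-0.003,-0.0012,0.0015,0,0,0,1],[-0.003,-0.0012,0.0015,0,0,0,1]]'
python3 -m inch '[[-0.001,0,0,0,0,0,1],[-0.002,0,0,0,0,0,1],[-0.002,0,0,0,0,0,1],[-0.002,0,0,0,0,0,1]]'
python3 g.py
```

```text
time: 40.35
ee_pos: [0.5143, 0.0389, 0.1279]
tcp_rot: [-179.9, -0.1, -178.2]
wrist_force: [-3.3, -0.9, 1.2]
opening: 0.0239
time: 40.68
ee_pos: [0.5163, 0.0389, 0.1279]
tcp_rot: [-179.9, -0.1, -178.2]
wrist_force: [-4.4, -1.3, 0.1]
opening: 0.0243
t 40.68 tcp [516.3  38.9 127.9] [-1.799e+02 -1.000e-01 -1.782e+02] F [-4.4 -1.3  0.1] open 24.3 q [ 4. -0. -7. 84. -0.  3.]
```

```bash
python3 -m inch '[[0,0,0.002,0,0,0,1],[0,0,0.004,0,0,0,1],[0,0,0.006,0,0,0,1],[0,0,0.006,0,0,0,1],[0,0,0.006,0,0,0,1]]'
python3 -m inch '[[0,0,0.002,0,0,0,1],[0,0,0.004,0,0,0,1],[0,0,0.006,0,0,0,1],[0,0,0.006,0,0,0,1],[0,0,0.006,0,0,0,1]]'
python3 -m inch '[[0,0,0.0015,0,0,0,1],[0,0,0.003,0,0,0,1],[0,0,0.004,0,0,0,1],[0,0,0.004,0,0,0,1],[0,0,0.004,0,0,0,1]]'
```

```text
time: 41.1
ee_pos: [0.5161, 0.039, 0.1215]
tcp_rot: [-180.0, -0.1, -178.2]
wrist_force: [-4.5, 1.4, -1.4]
opening: 0.0242
time: 41.52
ee_pos: [0.5161, 0.039, 0.1156]
tcp_rot: [-179.9, -0.1, -178.2]
wrist_force: [-5.1, 0.7, -1.6]
opening: 0.0242
time: 41.93
ee_pos: [0.5163, 0.039, 0.1118]
tcp_rot: [-179.9, -0.1, -178.2]
wrist_force: [-4.9, 0.4, 0.5]
opening: 0.0243
```

```bash
python3 -m inch '[[0,0,0.0007,0,0,0,1],[0,0,0.0013,0,0,0,1],[0,0,0.0013,0,0,0,1],[0,0,0.0013,0,0,0,1]]'
python3 -m inch '[[0,0,0.0007,0,0,0,1],[0.0015,0,0.0007,0,0,0,1],[0.0015,0,0.0007,0,0,0,1]]'
```

```text
time: 42.27
ee_pos: [0.5163, 0.039, 0.1106]
tcp_rot: [-179.9, -0.1, -178.2]
wrist_force: [-4.7, -0.6, 1.3]
opening: 0.0241
time: 42.52
ee_pos: [0.5153, 0.039, 0.1104]
tcp_rot: [-179.9, 0.0, -178.2]
wrist_force: [-2.8, -0.1, 3.1]
opening: 0.0245
```

```bash
python3 -m inch '[[0,0,0,0,0,0,0.65],[0,0,0,0,0,0,0.6],[0,0,0,0,0,0,0.4],[0,0,0,0,0,0,0],[0,0,0,0,0,0,0],[0,0,-0.02,0,0,0,0],[0,0,-0.05,0,0,0,0],[0,0,-0.09,0,0,0,0],[0,0,-0.1,0,0,0,0],[0,0,-0.1,0,0,0,0],[0,0,-0.1,0,0,0,0]]'; python3 g.py 524.5 194.5 200 91.8
```

```text
time: 43.43
ee_pos: [0.5155, 0.0391, 0.2104]
tcp_rot: [-180.0, 0.0, -178.2]
wrist_force: [0.2, 0.2, -0.5]
opening: 0.0856
t 43.43 tcp [515.5  39.1 210.4] [-180.     0.  -178.2] F [ 0.2  0.2 -0.5] open 85.6 q [ 4.  0.  3. 93. -0.  3.]
[524.5, 194.5, 200.0, 91.8] [-0.0139, 0.1551, 0.0103] [-0.0, 0.001, 1.571]
```

```bash
python3 -m inch '[[0,0.02,0,0,0,0.12,0],[0,0.05,0,0,0,0.24,0],[0,0.08,0,0,0,0.4,0],[0,0.11,0,0,0,0.5,0],[0,0.14,0,0,0,0.65,0],[-0.0139,0.1551,0,0,0,0.8,0],[-0.0139,0.1551,0,0,0,0.9,0],[-0.0139,0.1551,0.01,0,0,1.571,0],[-0.0139,0.1551,0.01,0,0,1.571,0],[-0.0139,0.1551,0.01,0,0,1.571,0],[-0.0139,0.1551,0.01,0,0,1.571,0],[-0.0139,0.1551,0.01,0,0,1.571,0]]' >/dev/null
python3 -m inch '[[0,0,0,0,0,-0.0,0],[0,0,0,0,0,0,0]]' >/dev/null; python3 g.py 524.5 194.5 29 91.8
python3 - <<'E'
from h import *
p,P=cloud("top"); np.savez('t6.npz',p=p,P=P); q=np.clip(p*1.8,0,255).astype(np.uint8); a=q[180:285,215:345]
p,P=cloud("scene"); np.savez('s9.npz',p=p,P=P); q=np.clip(p*1.6,0,255).astype(np.uint8); b=q[180:285,270:400]
save('m9.png',np.hstack([a,b]),None,3)
E
```

```text
t 44.60 tcp [523.7 194.3 198.5] [-1.798e+02  1.000e-01  9.660e+01] F [-0.2 -0.1 -0.1] open 85.6 q [ 20.   6.   7.  92.  -0. 104.]
[524.5, 194.5, 29.0, 91.8] [0.0003, 0.0013, 0.1695] [-0.003, 0.001, 0.085]
```

View pics/m9.png

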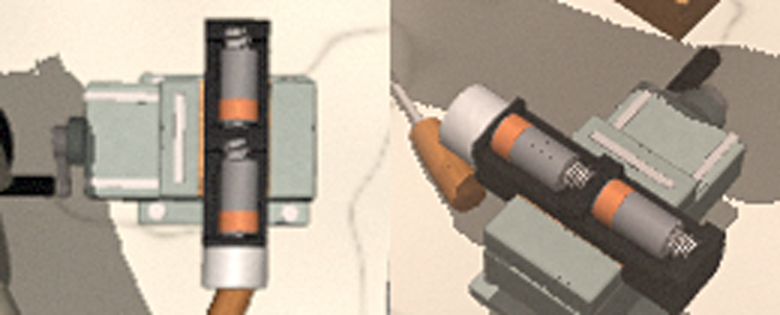

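Both views show both cells seated in the bays, orange nub ends against the plate contacts (top crop rows ~125 and ~235). Now I unwind the crank.

```bash
python3 -m inch '[[0.0003,0.0005,0.03,0,0,0.085,0],[0.0003,0.0005,0.06,0,0,0.085,0],[0.0003,0.0005,0.1,0,0,0.085,0],[0.0003,0.0005,0.14,0,0,0.085,0],[0.0003,0.0005,0.165,0,0,0.085,0],[0.0003,0.0005,0.1685,0,0,0.085,0],[0.0003,0.0005,0.1685,0,0,0.085,0],[0.0003,0.0005,0.1685,0,0,0.085,0.5],[0.0003,0.0005,0.1685,0,0,0.085,1],[0.0003,0.0005,0.1685,0,0,0.085,1],[0.0003,0.0005,0.1685,0,0,0.085,1],[0.0003,0.0005,0.1685,0,0,0.085,1]]' 25
python3 -m inch '[[0,0,0,0,0,0,1],[0,0,0,0,0,0,1],[0,0,0,0,0,0,1]]'
```

```text
time: 45.7
ee_pos: [0.5248, 0.1949, 0.0324]
tcp_rot: [180.0, 0.0, 91.6]
wrist_force: [0.0, -0.3, -1.0]
opening: 0.0252
time: 45.95
ee_pos: [0.5244, 0.1948, 0.0316]
tcp_rot: [-180.0, 0.0, 91.6]
wrist_force: [-0.8, 0.2, 2.5]
opening: 0.0145
```

```bash
python3 -m inch '[[0,-0.0074,-0.0118,0,0,0,1],[0,-0.0102,-0.0254,0,0,0,1],[0,-0.0083,-0.0391,0,0,0,1],[0,-0.0018,-0.0514,0,0,0,1],[0,0.0085,-0.0607,0,0,0,1],[0,0.0214,-0.0659,0,0,0,1]]'; python3 g.py
```

```text
time: 46.45
ee_pos: [0.5453, 0.1952, 0.0974]
tcp_rot: [-179.9, 0.1, 91.6]
wrist_force: [-2.8, -1.1, -8.0]
opening: 0.0149
t 46.45 tcp [545.3 195.2  97.4] [-1.799e+02  1.000e-01  9.160e+01] F [-2.8 -1.1 -8. ] open 14.9 q [ 20.   9.  -1.  81.  -0. 108.]
```

```bash
python3 -m inch '[[0,0.0139,-0.0005,0,0,0,1],[0,0.0271,0.0038,0,0,0,1],[0,0.038,0.0124,0,0,0,1],[0,0.0454,0.0241,0,0,0,1],[0,0.0483,0.0377,0,0,0,1],[0,0.0464,0.0515,0,0,0,1]]'; python3 -m inch '[[0,-0.0065,0.0123,0,0,0,1],[0,-0.0168,0.0216,0,0,0,1],[0,-0.0297,0.0268,0,0,0,1],[0,-0.0436,0.0272,0,0,0,1],[0,-0.0568,0.023,0,0,0,1],[0,-0.0678,0.0144,0,0,0,1],[0,-0.0751,0.0026,0,0,0,1],[0,-0.078,-0.011,0,0,0,1],[0,-0.0761,-0.0247,0,0,0,1],[0,-0.0696,-0.037,0,0,0,1],[0,-0.0592,-0.0463,0,0,0,1],[0,-0.0464,-0.0515,0,0,0,1]]'; python3 g.py
```

```text
time: 46.95
ee_pos: [0.5923, 0.1961, 0.0445]
tcp_rot: [-179.9, 0.1, 91.5]
wrist_force: [-9.4, -3.7, 8.1]
opening: 0.0146
time: 47.95
ee_pos: [0.5449, 0.1953, 0.0971]
tcp_rot: [-179.9, 0.1, 91.6]
wrist_force: [-3.8, -2.0, -2.4]
opening: 0.0147
t 47.95 tcp [544.9 195.3  97.1] [-1.799e+02  1.000e-01  9.160e+01] F [-3.8 -2.  -2.4] open 14.7 q [ 20.   9.  -1.  81.  -0. 108.]
```

```bash
python3 -m inch '[[0,0,0,0,0,0,0.4],[0,0,0,0,0,0,0],[0,0,0,0,0,0,0],[0,0,0,0,0,0,0],[0,0,-0.03,0,0,0,0],[0,0,-0.07,0,0,0,0],[0,0,-0.1,0,0,0,0],[0.02,0,-0.12,0,0,0,0],[0.05,0,-0.12,0,0,0,0],[0.08,0,-0.12,0,0,0,0]]' >/dev/null
python3 - <<'E'
from h import *
p,P=cloud("top"); np.savez('t7.npz',p=p,P=P); z=P[...,2]
X=P*1000; m=(X[...,2]>90)&(X[...,2]<104)&(abs(X[...,0]-556)<30)&(X[...,1]>50)&(X[...,1]<140); print('jaw y',np.percentile(X[m][:,1],[1,50,99]))
m=(X[...,2]>108)&(X[...,2]<140)&(abs(X[...,0]-545)<110)&(abs(X[...,1]-40)<32); print('lamp',rect(P,m))
E
python3 g.py 555.2 40.1 150 181.8
```

```text
jaw y [ 52.31059831  88.04795129 105.49330276]
lamp (array([544.9,  41.2]), array([180.8,  43.8]), 1.6, 1626)
t 48.83 tcp [543.1 280.8 217.2] [-1.80e+02 -1.00e-01  9.17e+01] F [-2.3  2.8 -1.3] open 85.1 q [ 27.  13.  18.  95.   0. 116.]
[555.2, 40.1, 150.0, 181.8] [-0.2411, 0.0052, 0.0668] [0.001, -0.001, -1.573]
```

```bash
python3 -m inch '[[-0.01,0,0,0,0,-0.12,0],[-0.03,0,0,0,0,-0.24,0],[-0.05,0,0,0,0,-0.36,0],[-0.08,0,0,0,0,-0.5,0],[-0.1,0,0,0,0,-0.62,0],[-0.13,0,0,0,0,-0.75,0],[-0.16,0,0,0,0,-0.87,0],[-0.19,0.003,0.01,0,0,-1.573,0],[-0.22,0.005,0.02,0,0,-1.573,0],[-0.2411,0.0052,0.03,0,0,-1.573,0],[-0.2411,0.0052,0.05,0,0,-1.573,0],[-0.2411,0.0052,0.06,0,0,-1.573,0]]' >/dev/null
python3 -m inch '[[0,0,0,0,0,0,0],[0,0,0,0,0,0,0],[0,0,0,0,0,0,0]]' >/dev/null; python3 g.py 555.2 40.1 100.5 181.8
```

```text
t 50.08 tcp [555.4  34.8 158.1] [-179.9   -0.   176.4] F [ 0.1  0.2 -0.1] open 85.5 q [ 4.  5.  2. 87. -0.  7.]
[555.2, 40.1, 100.5, 181.8] [0.0005, 0.0054, 0.0576] [-0.001, -0.0, -0.094]
```

```bash
python3 -m inch '[[0.0005,0.0054,0,0,0,-0.094,0],[0.0005,0.0054,0.02,0,0,-0.094,0],[0.0005,0.0054,0.04,0,0,-0.094,0],[0.0005,0.0054,0.052,0,0,-0.094,0],[0.0005,0.0054,0.0576,0,0,-0.094,0],[0.0005,0.0054,0.0576,0,0,-0.094,0],[0.0005,0.0054,0.0576,0,0,-0.094,0.2],[0.0005,0.0054,0.0576,0,0,-0.094,0.4],[0.0005,0.0054,0.0576,0,0,-0.094,1],[0.0005,0.0054,0.0576,0,0,-0.094,1],[0.0005,0.0054,0.0576,0,0,-0.094,1]]' 70
python3 -m inch '[[0,0,0,0,0,0,1],[0,0,0,0,0,0,1],[0,0,0,0,0,0,1]]'; python3 g.py
```

```text
time: 51.0
ee_pos: [0.5559, 0.0419, 0.1017]
tcp_rot: [179.8, 0.1, -177.9]
wrist_force: [-1.5, 11.3, 7.4]
opening: 0.0418
time: 51.25
ee_pos: [0.5559, 0.042, 0.1017]
tcp_rot: [179.8, 0.1, -177.9]
wrist_force: [-1.9, 11.6, 7.7]
opening: 0.0423
t 51.25 tcp [555.9  42.  101.7] [ 1.798e+02  1.000e-01 -1.779e+02] F [-1.9 11.6  7.7] open 42.3 q [ 4.  5. -4. 81.  0.  2.]
```

```bash
python3 -m inch '[[0,0.002,0,0,0,0,1],[0,0.003,-0.002,0,0,0,1],[0,0.003,-0.008,0,0,0,1],[0,0.003,-0.016,0,0,0,1],[0,0.003,-0.028,0,0,0,1],[0,0.003,-0.045,0,0,0,1],[0,0.003,-0.065,0,0,0,1],[0,0.003,-0.08,0,0,0,1],[0,0.003,-0.08,0,0,0,1],[0,0.003,-0.08,0,0,0,1]]'
python3 g.py 520.5 -162 150 186
python3 - <<'E'
from h import *
p,P=cloud("scene"); np.savez('s10.npz',p=p,P=P); q=np.clip(p*1.6,0,255).astype(np.uint8)
X=P*1000
for n,(a,b) in dict(tail=(622,632),mid=(590,600),head=(486,496)).items():
    s=X[(X[...,0]>a)&(X[...,0]<b)&(X[...,2]>125)&(abs(X[...,1]-43)<27)]; print(n,len(s),np.percentile(s[:,2],[2,50,98]) if len(s) else '')
E
```

```text
time: 52.08
ee_pos: [0.5557, 0.0429, 0.1808]
tcp_rot: [-180.0, 0.1, -178.0]
wrist_force: [0.3, 0.6, -4.3]
opening: 0.0421
t 52.08 tcp [555.7  42.9 180.8] [-1.80e+02  1.00e-01 -1.78e+02] F [ 0.3  0.6 -4.3] open 42.1 q [ 4.  5.  5. 89. -0.  2.]
[520.5, -162.0, 150.0, 186.0] [0.0424, -0.2035, 0.0309] [-0.001, 0.001, -0.07]
tail 218 [159.77134171 195.00470538 201.36274732]
mid 1600 [174.82823708 514.51640678 591.66305719]
head 159 [159.99690013 189.94975895 206.81672484]
```

```bash
python3 -m inch '[[0,-0.02,0,0,0,0,1],[0.005,-0.04,0,0,0,0,1],[0.01,-0.06,0,0,0,-0.02,1],[0.015,-0.09,0,0,0,-0.03,1],[0.02,-0.115,0,0,0,-0.05,1],[0.03,-0.14,0,0,0,-0.07,1],[0.035,-0.165,0,0,0,-0.07,1],[0.04,-0.19,0,0,0,-0.07,1],[0.0424,-0.2035,0.02,0,0,-0.07,1],[0.0424,-0.2035,0.03,0,0,-0.07,1],[0.0424,-0.2035,0.03,0,0,-0.07,1],[0.0424,-0.2035,0.03,0,0,-0.07,1]]' >/dev/null
python3 -m inch '[[0,0,0.02,0,0,0,1],[0,0,0.045,0,0,0,1],[0,0,0.07,0,0,0,1],[0,0,0.09,0,0,0,1],[0,0,0.1,0,0,0,1],[0,0,0.105,0,0,0,1],[0,0,0.108,0,0,0,1],[0,0,0.108,0,0,0,1],[0,0,0.108,0,0,0,1],[0,0,0.108,0,0,0,1]]'; python3 g.py 520.5 -162 30 186
```

```text
time: 53.97
ee_pos: [0.5205, -0.1623, 0.0432]
tcp_rot: [-179.9, 0.0, -174.0]
wrist_force: [-0.2, 0.3, -4.4]
opening: 0.0421
t 53.97 tcp [ 520.5 -162.3   43.2] [-179.9    0.  -174. ] F [-0.2  0.3 -4.4] open 42.1 q [-17.   5. -11.  74.  -0. -23.]
[520.5, -162.0, 30.0, 186.0] [-0.0001, 0.0003, 0.0132] [-0.002, 0.001, 0.0]
```

```bash
python3 -m inch '[[0,0,0.003,0,0,0,1],[0,0,0.006,0,0,0,1],[0,0,0.009,0,0,0,1],[0,0,0.0115,0,0,0,1],[0,0,0.0115,0,0,0,1],[0,0,0.0115,0,0,0,1]]'
python3 -m inch '[[0,0,0.001,0,0,0,1],[0,0,0.002,0,0,0,1],[0,0,0.002,0,0,0,1],[0,0,0.002,0,0,0,1]]'
```

```text
time: 54.47
ee_pos: [0.5196, -0.1621, 0.0303]
tcp_rot: [-180.0, -0.1, -174.0]
wrist_force: [0.2, -0.7, -4.4]
opening: 0.0418
time: 54.8
ee_pos: [0.5198, -0.1622, 0.0298]
tcp_rot: [-179.9, -0.0, -174.0]
wrist_force: [-4.9, 0.5, 7.2]
opening: 0.0422
```

Contact. Release, retreat and inspect.

```bash
python3 -m inch '[[0,0,-0.0005,0,0,0,0.45],[0,0,-0.0005,0,0,0,0.3],[0,0,-0.0005,0,0,0,0],[0,0,-0.0005,0,0,0,0],[0,0,-0.0005,0,0,0,0],[0,0,-0.0005,0,0,0,0],[0,0,-0.03,0,0,0,0],[0,0,-0.07,0,0,0,0],[0,0,-0.11,0,0,0,0],[0,0,-0.15,0,0,0,0],[0,0,-0.18,0,0,0,0],[0,0,-0.18,0,0,0,0]]'
python3 -m inch '[[0.03,0,0,0,0,0,0],[0.06,0.02,0,0,0,0,0],[0.1,0.05,0,0,0,0,0],[0.12,0.09,0,0,0,0,0],[0.13,0.13,0,0,0,0,0],[0.14,0.17,0,0,0,0,0],[0.14,0.21,0,0,0,0,0],[0.14,0.25,0,0,0,0,0],[0.14,0.29,0,0,0,0,0],[0.14,0.33,0,0,0,0,0],[0.14,0.36,0,0,0,0,0],[0.14,0.36,0,0,0,0,0]]'
python3 - <<'E'
from h import *
p,P=cloud("top"); q=np.clip(p*1.7,0,255).astype(np.uint8); a=cv2.resize(q[195:315,340:490],None,fx=3.2,fy=3.2,interpolation=cv2.INTER_CUBIC)
X=P*1000
m=(X[...,2]>20)&(abs(X[...,0]-510)<120)&(abs(X[...,1]+163)<50)&(X[...,2]<70); print('lamp',rect(P,m))
v,u=np.mgrid[:480,:640]
for n,b in (('case',(195,140,272,178)),('bottle',(375,140,400,165)),('driver',(270,268,302,328))):
    k=(u>=b[0])&(u<b[2])&(v>=b[1])&(v<b[3])&(P[...,2]>.012); print(n,rect(P,k))
m=(abs(X[...,0]-424)<50)&(abs(X[...,1]-305)<70)&(X[...,2]>18)&(X[...,2]<60); print('box',rect(P,m))
p,P=cloud("scene"); q=np.clip(p*1.6,0,255).astype(np.uint8); b=q[260:410,180:320]
b=cv2.resize(b,None,fx=2.2,fy=384/150,interpolation=cv2.INTER_CUBIC)
cv2.imwrite('pics/fin.png',np.hstack([a,b])[:,:,::-1])
E
```

```text
time: 55.8
ee_pos: [0.5217, -0.1625, 0.2155]
tcp_rot: [-179.7, 0.4, -174.0]
wrist_force: [1.0, -0.5, 0.4]
opening: 0.0854
time: 56.8
ee_pos: [0.3419, 0.1858, 0.208]
tcp_rot: [180.0, -0.1, -173.7]
wrist_force: [-0.5, 0.6, -0.5]
opening: 0.0856
lamp (array([ 508.2, -164.4]), array([180.6,  45. ]), 5.0, 1800)
case (array([706.1, 177. ]), array([155.5,  63.9]), 86.5, 2095)
bottle (array([ 726.4, -155.5]), array([40.9, 40.5]), 23.3, 396)
driver (array([404.5,  57.8]), array([ 25.6, 128.6]), 68.7, 426)
box (array([421.7, 302.9]), array([46.8, 25.9]), 1.7, 267)
```

View pics/fin.png

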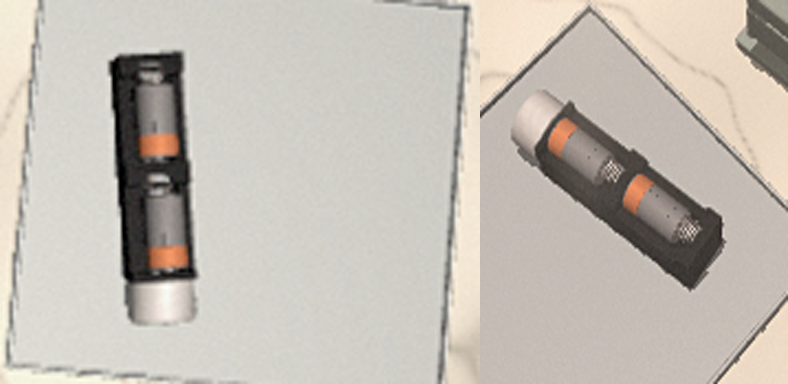

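The lamp lies in the tray, open side up, both cells seated nub-to-plate; the dead cell is in the box and the bystanders haven't moved. Handing in.

```bash
python3 -c "
from workcell import order; print(order.job_done())"
```

```text
the job is handed in; nothing more can be done
None
```

The lamp's batteries are changed and the job is handed in at about 57 s on the clock; no verdict is reported. I clamped the lamp, moved its one dead cell to the box and pressed both fresh cells into the bays. Then I opened the vise and laid the lamp back in the tray.

**Last checks:**
- **Lamp:** it lies within the tray rim, open side up. Both cells look fully seated with their nubs at the plate contacts. I judged this by eye from the pictures and by the floor contact felt on insertion, not to the millimetre.
- **Dead cell:** it is in the box.
- **Vise:** the crank is at about 6.5 rad, worked out from the turns I made.
- **Bystanders:** the case, bottle and driver are within about 1 mm of where they started.

**What went wrong or disagreed:**
- **First lowering into the vise:** it came down on the fixed jaw, because camera and arm disagreed by about 4 mm in y. The wrist force reached about 91 N, under the 120 N limit. Whether it broke the 40 N pressing rule I can't say: the force came through the held lamp, not the gripper's body. I shifted the lamp 5.5 mm and it went in.
- **Clamp force:** I never measured it. By crank angle (about 14.9 rad) it should be about 14 N.
- **Height of the first fresh cell in the grip:** the camera fit read about 2 mm higher than contact showed, and I went by contact.

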